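Set the pulley mark and lock it with the ratchet handle

ROBOT

A 6-joint arm with a two-finger parallel gripper is mounted at the origin on the work surface. World frame = base frame: x ahead of the robot, y to its left, z up, the work surface at z = 0. Lengths are in mm, angles in rad, forces in N, time in s.
With the tool pointing down it reaches from about 400 to 825 mm from the base axis. Payload 7 kg.
Tool frame: the origin (TCP) lies between the finger pads; the fingertips stand env.tcp_to_tips ahead of it and the grasp point (between the pads) lies 6 mm ahead of it (env.tcp_to_tips is the distance from the TCP to the fingertips, in mm); y points along the fingers, z is the direction in which the jaws open and shut, and the axes are right-handed (so a half turn about y gives the same grasp; the last joint's range is limited). The gripper opens to 88 mm and grips with 3 to 60 N. Pads are 19 mm wide; open, the fingers measure 130 mm over their backs; the gripper's body (78 mm by 193 mm) begins 47 mm behind the grasp point.
Start: joints at [1.632, 0.359, 0.012, 0, -1.224, -0.288], TCP at [151.792, 657.689, 251.561] pointing down, gripper open.
Joint ranges: [-3.07, 3.07], [-1.43, 2.12], [-1.02, 1.25], [-3.03, 1.67], [-3.05, -0], [-3.03, 3.03]. Speed limits (rad/s): [2.39, 2.39, 3.01, 3.14, 3.14, 3.14].

INTERFACE

Orientations are given as a unit quaternion [x, y, z, w].
In Python, from bench import env, vision, order gives the robot as it stands.
- The arm moves only by the shell command python3 -m crank 'ROWS'. ROWS is JSON, a list that holds one entry, the list of rows, each a list of 7 numbers: the shift along the tool's x, y, z in mm, then the turn, a rotation vector about the tool's x, y, z in rad, then the finger opening in mm, from 0 to 87.6. A call has 1 to 10 rows; each row is the pose to reach, as a shift and turn from the pose commanded when the call began, along the tool's axes at that moment; what a row does not reach only later rows make up. A row lasts 1/10 s, in which the tool goes at most 50 mm and 8.59 degrees, less where a joint would pass 70% of its speed; a pose out of reach is approached as far as the arm can. A call with a gripper value outside its range is refused whole. The fingers move at their own pace and stop on an object; the grip force is fixed at half the most. Time passes only in rows, so rows that repeat a pose let the fingers close. It gives the time, the measured TCP pose, the force and the opening at its end, in the units of the state.
- env.sense(): the state, without advancing time (a new reading comes with each control period).
- vision.grab_frame(name): name is "scene" or "top" or "wrist"; returns (picture, depth): 480x640x3 uint8, blue, green, red; 480x640 float32, mm along the optical axis (not along the pixel's ray), 0 where there is no reading.
- vision.camera_model(name): a dict with "mtx" (3x3 intrinsics, pixels), "rvec" (rotation vector, rad) and "tvec" (3), from world to camera coordinates, as OpenCV has them. Camera axes: x right, y down, z forward; pixel columns grow to the right and rows downward; lengths in mm; the calibration is good to about 2 mm. A picture is of the moment at which its call begins: read the wrist's pose just before it. camera_model takes no time and is no camera call; for the wrist camera it gives the pose at the moment of the call.
- order.sign_off(): hands the job in, once; it reports no verdict.
The state is a dict: "time_s": time; "qpos": joint angles; "qvel": joint speeds; "effort": joint torques, N m; "tool_pos": TCP position; "ee_rot": TCP orientation; "wrist_force": force on the tool from outside, world axes, zero at the start; "ft_torque": the same for the moment, N m; "width": opening from 0.0 (shut) to 1.0 (fully open).
Only numpy, scipy, OpenCV 4.12 (cv2) and the standard library are available. Lean on these libraries where they do the work, as an engineer would, in place of code of your own. Each camera call takes 0.05 s, during which the arm holds its last target.

TASK

On the rind-brushing machine's sloping drive plate, turn the green pulley by its rim until its white mark faces the red pointer. Then swing the red-gripped ratchet handle back and forth until the locking bolt is fully tight against its stop, so that the pulley stays set with its mark still at the pointer. Let go of everything and leave the cheeses, jar, cup, brush and spanner where they are.

Things in the scene. Friction and masses are not known exactly. Their poses are not given: they have to be found in the camera images.
- plate: Metal drive plate 250 x 420 mm, fixed, sloping down towards the robot at 30 degrees. Origin: middle of its top surface. x up the slope (away from the robot), y across to the robot's left, z square out of the plate (leaning towards the robot). A 16 mm steel rinse bar runs along y at x 40, z 230 mm from y -200 to -35, above the handle's grip: come in square to the plate, under it.
- pulley_axis (a point): Centre of the green dished pulley, on its axis, level with the top of its rim (50 mm out of the plate); axes as the plate. Rim: round wall, outer radius 75, inner 65 mm, standing 30 mm above the pulley's flat web; hub of radius 18 mm, top 12 mm below the rim's top. Rim's left and lower sides are free; brake shoe at its right, 30 mm wide pointer block at its upper side.
- pulley_mark (a point): White engraved line across the top of the pulley rim (5 mm wide, this point at radius 70 mm); it turns with the pulley and also runs down the outside and along the web.
- pointer_tip (a point): Tip of the fixed red pointer, up the slope from the pulley's centre, 9.5 mm outside the rim and level with its top. The mark faces it when it lies on the line from the pulley's centre to this tip.
- pulley (a joint): Pulley angle in rad: 0 when the mark faces the pointer, growing anticlockwise seen square onto the plate; starts 0.6 to 1.5. Limits -2.6 and 2.6. It turns stiffly (about 2 N at the rim) and stays where left.
- bolt_axis (a point): On the axis of the locking bolt, 50 mm out of the plate, 200 mm to the right of the pulley's axis and 35 mm further up the slope; axes as the plate. The bolt's brass end (22 mm, black line) shows in the round steel cap (84 mm) of the ratchet handle.
- handle_knob (a point): Centre of the ratchet handle's red grip: a cylinder 22 mm across, its axis square to the plate and 105 mm from the bolt's axis, its top 22 mm above this point, the handle's flat arm (24 mm wide) 21 mm below it; this point is 69 mm out of the plate. The handle points down the slope.
- handle (a joint): Ratchet handle in rad: 0 at its right stop, 1.22 at its left stop, 0.61 straight down the slope; grows clockwise seen square onto the plate. 14 mm posts, 45 mm tall, mark the stops. Swinging left turns the bolt after up to 0.35 rad of free travel (about 6 N at the grip); swinging right clicks back and leaves the bolt (0.02 rad slip). It stays where left.
- lock_bolt (a joint): Locking bolt in rad: starts 0 to 0.6, grows as it is tightened, hard stop at 2.2 = fully tight; the handle then goes no further left. It pushes a black brake shoe towards the pulley rim (7 mm gap at 0, 1 mm when tight).
- cheese_cream: Bystander, leave alone: cream cheese round, 90 mm across, 45 mm tall; origin at its underside.
- cheese_seeded: Bystander, leave alone: yellow seeded cheese, 100 mm across, 50 mm tall; origin at its underside.
- cheese_waxed: Bystander, leave alone: black waxed cheese, 110 mm across, 40 mm tall; origin at its underside.
- jar: Bystander, leave alone: closed jar, 64 mm across, 85 mm tall; origin at its underside.
- cup: Bystander, leave alone: steel cup, 70 mm across, 70 mm tall; origin at its underside.
- brush: Bystander, leave alone: hand brush, 160 mm long, lying in front of the machine; origin at its underside.
- wrench: Bystander, leave alone: spanner, 150 mm long, lying in front of the machine; origin at its underside.

How it is judged:
By the outcome, as a careful person would: the job done as asked, in the order asked, and still so for the second after the job is handed in, with the robot touching nothing.
It also fails if it takes over 67 s, if anything falls off the work surface, if the arm or the gripper's body presses on something with over 40 N, if the wrist force passes 120 N, or if a joint passes its speed limit or range.

## Working session

There is one attempt and no reset: what is moved stays moved. The work goes in short steps, Python scripts to look and compute and a shell command to move; the robot and the scene stay as the last step left them, time stands still between calls to the robot, and variables do not carry over. Pictures are saved under pics/ and viewed, and the job is handed in when it is done.

```bash
ls -a; mkdir -p pics; python3 - <<'E'
from bench import env, vision, order
import cv2
s=env.sense(); print(s, env.tcp_to_tips)
for n in ["scene","top"]:
    im,d=vision.grab_frame(n); cv2.imwrite(f"pics/{n}0.png",im)
    m=vision.camera_model(n); print(n,m)
import numpy as np
E
```

```text
.
..
pics
{'time_s': 0.0, 'qpos': array([ 1.63209503e+00,  3.59411413e-01,  1.10445366e-02, -3.69260589e-04,
       -1.22410438e+00, -2.88130288e-01]), 'qvel': array([ 0.00010193,  0.00095994, -0.00051623,  0.00034265, -0.00095422,
       -0.00107773]), 'effort': array([ 2.09980186e-03, -5.82730114e+01,  2.93043441e+01,  6.99674428e+00,
        6.85954874e-03, -1.50661845e-04]), 'tool_pos': array([151.69827319, 657.26101772, 250.59711886]), 'ee_rot': array([-0.08005146, -0.70195406,  0.70316306,  0.08008735]), 'wrist_force': array([-0.46504585,  0.05021561, -0.68109779]), 'ft_torque': array([0.02333168, 0.03984991, 0.02992732]), 'width': 1.0014095802933418} 25.0
scene {'mtx': array([[440.78901216,   0.        , 319.37074524],
       [  0.        , 440.78901216, 239.0627612 ],
       [  0.        ,   0.        ,   1.        ]]), 'rvec': array([ 1.5238026 ,  2.23171181, -0.69715565]), 'tvec': array([ 202.79015831, -324.56438488, 1508.99009259])}
top {'mtx': array([[433.70725294,   0.        , 319.0550246 ],
       [  0.        , 433.70725294, 238.80732876],
       [  0.        ,   0.        ,   1.        ]]), 'rvec': array([ 2.14558087, -2.20007321,  0.12424266]), 'tvec': array([-8.66695592e-01,  5.70806495e+02,  1.44459507e+03])}
```

View pics/scene0.png

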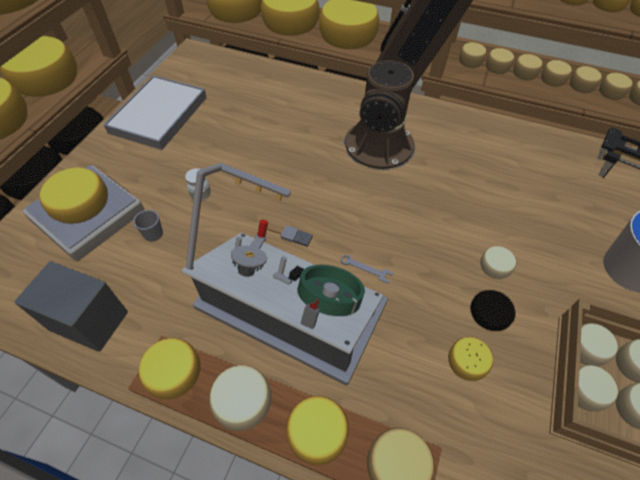

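View pics/top0.png

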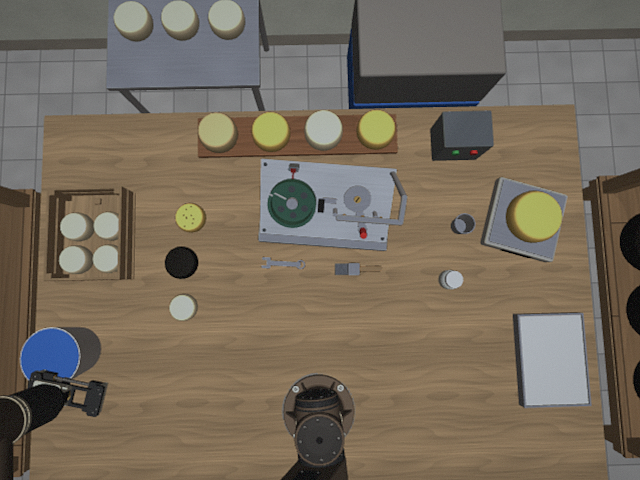

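Scene view: pulley at about (332,289), red pointer (314,308), red grip (263,228), rinse bar end (288,192). Top view: pulley (292,203), pointer (293,168), cap (356,199), grip (363,233). Next I zoom in on the top view and fit the plate plane.

```bash
cat > h.py <<'E'
import numpy as np, cv2
from bench import env, vision
from scipy.spatial.transform import Rotation as R
def cam(n):
    m=vision.camera_model(n); Rm=cv2.Rodrigues(m['rvec'])[0]; return m['mtx'],Rm,np.asarray(m['tvec']).ravel()
def cloud(n,d,c=None):
    K,Rm,t=c or cam(n); v,u=np.mgrid[0:480,0:640]
    P=np.stack([(u-K[0,2])/K[0,0]*d,(v-K[1,2])/K[1,1]*d,d],-1)
    return (P-t)@Rm     # world
def proj(P,c):
    K,Rm,t=c; q=(np.atleast_2d(P)@Rm.T+t)@K.T; return q[:,:2]/q[:,2:]
def ray_plane(uv,c,p0,n):
    K,Rm,t=c; o=-Rm.T@t; uv=np.atleast_2d(uv)
    d=np.c_[(uv[:,0]-K[0,2])/K[0,0],(uv[:,1]-K[1,2])/K[1,1],np.ones(len(uv))]@Rm
    return o+d*(((p0-o)@n)/(d@n))[:,None]
E
python3 - <<'E'
from h import *
im,d=vision.grab_frame("top"); np.save('top0_d.npy',d); cv2.imwrite('pics/top1.png',im)
cv2.imwrite('pics/topz.png',cv2.resize(im[150:260,250:415],None,fx=4.8,fy=4.8,interpolation=cv2.INTER_CUBIC))
P=cloud("top",d)
# plate sampling: region between
for (u,v) in [(266,170),(325,180),(330,225),(280,236),(345,235),(388,180),(292,203),(311,203),(292,220),(356,199),(363,233),(230,320)]:
    print((u,v),P[v,u].round(0))
m=np.zeros((480,640),bool); m[170:236,265:390]=1
Q=P[m]; Q=Q[d[m]>0]
# RANSAC plane
rng=np.random.default_rng(0);best=0
for _ in range(500):
    a=Q[rng.choice(len(Q),3,False)]; n=np.cross(a[1]-a[0],a[2]-a[0]); n/=np.linalg.norm(n)+1e-9
    i=abs((Q-a[0])@n)<2
    if i.sum()>best: best=i.sum(); I=i
A=Q[I]; c=A.mean(0); n=np.linalg.svd(A-c,full_matrices=False)[2][2]; n*=np.sign(n[2])
print(best,len(Q),c,n,np.degrees(np.arccos(n[2])),np.degrees(np.arctan2(n[1],n[0])))
E
```

```text
(266, 170) [774. 146. 178.]
(325, 180) [739. -37. 172.]
(330, 225) [608. -51.  93.]
(280, 236) [584. 118.  26.]
(345, 235) [ 576. -100.   77.]
(388, 180) [ 734. -232.  177.]
(292, 203) [670.  67. 169.]
(311, 203) [672.   9. 149.]
(292, 220) [624.  71. 118.]
(356, 199) [ 672. -129.  198.]
(363, 233) [ 569. -148.  183.]
(230, 320) [304. 294.   0.]
2658 8216 [679.47142042 -62.11167601 135.25994502] [-0.49719443  0.04856059  0.86627915] 29.97091008983194 174.4216591769181
```

View pics/topz.png

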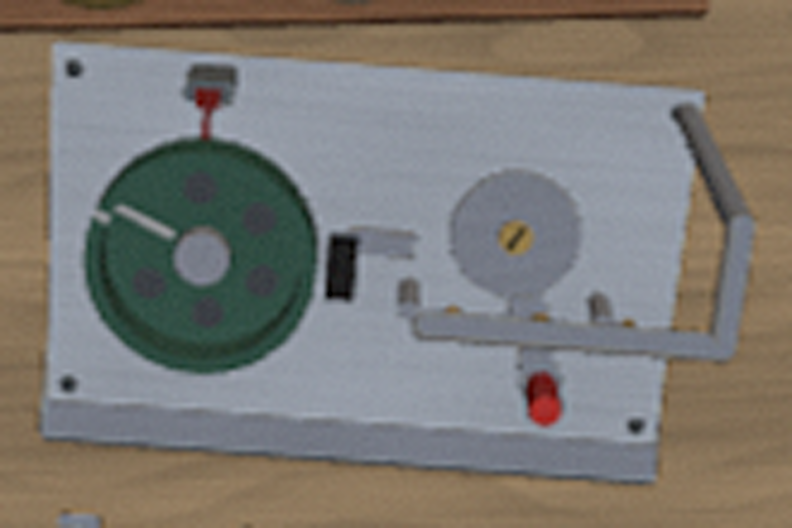

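The zoom shows the white mark at upper left of the rim (about 65° anticlockwise of the pointer), the cap with its brass end and the red grip below. Now I measure the points.

```bash
python3 - <<'E'
from h import *
im=cv2.imread('pics/top1.png'); d=np.load('top0_d.npy'); c=cam("top"); P=cloud("top",d,c)
hsv=cv2.cvtColor(im,cv2.COLOR_BGR2HSV); H,S,V=[hsv[...,i].astype(int) for i in range(3)]
p0=np.array([679.47,-62.11,135.26]); n=np.array([-0.49719443,0.04856059,0.86627915])
roi=np.zeros((480,640),bool); roi[155:250,250:400]=1
yaw=np.arctan2(-n[1],-n[0]); 
g=roi&(abs(H-75)<22)&(S>60)
pts=P[g]; h=(pts-p0)@n
print('green h pct',np.percentile(h,[5,50,90,98]))
rim=pts[(h>46)&(h<54)]
ex=np.array([np.cos(yaw),np.sin(yaw),0]);ey=np.cross(n,ex);ey/=np.linalg.norm(ey);ex=np.cross(ey,n)
def circ(pp):
    u=(pp-p0)@ex;v=(pp-p0)@ey
    A=np.c_[2*u,2*v,np.ones(len(u))]; s=np.linalg.lstsq(A,u*u+v*v,rcond=None)[0]
    return s[:2],np.sqrt(s[2]+s[0]**2+s[1]**2)
print('rim depth',len(rim),circ(rim))
# outline ray approach: hull ellipse of green mask
cn=max(cv2.findContours(g.astype(np.uint8),0,1)[0],key=cv2.contourArea)
hull=cv2.convexHull(cn)[:,0]
q=ray_plane(hull,c,p0+50*n,n); print('hull',circ(q))
# red
r=roi&((H<8)|(H>172))&(S>120)
k,l,st,ct=cv2.connectedComponentsWithStats(r.astype(np.uint8))
for i in range(1,k):
    m=l==i; hh=(P[m]-p0)@n
    if st[i,4]>3: print('red',st[i],ct[i],np.percentile(hh,[5,50,95]).round(1),'uv plate',((P[m]-p0)@ex).mean().round(1),((P[m]-p0)@ey).mean().round(1))
b=roi&(abs(H-22)<8)&(S>110); b[:,:340]=0;b[:190]=0;b[205:]=0
print('brass',b.sum(),np.argwhere(b).mean(0)[::-1],((P[b]-p0)@n).mean())
bu=np.argwhere(b).mean(0)[::-1]
print(((P[b]-p0)@ex).mean(),((P[b]-p0)@ey).mean())
w=roi&(S<45)&(V>150)
hh=(P-p0)@n; uu=(P-p0)@ex; vv=(P-p0)@ey
cap=roi&(S<60)&(abs(uu-8)<60)&(hh>40)&(hh<70)&(np.arange(640)[None]>335)
print('cap',cap.sum(),np.median(hh[cap]),uu[cap].mean(),vv[cap].mean(), uu[cap].min(),uu[cap].max(),vv[cap].min(),vv[cap].max())
print(ex,ey,n)
s=env.sense(); Rt=R.from_quat(s['ee_rot']).as_matrix(); print(Rt.round(3))
E
```

```text
green h pct [16.41007329 23.22542741 51.24160638 54.04101598]
rim depth 397 (array([ -3.67764653, 128.73834317]), np.float64(69.88849158588509))
hull (array([ -1.140537  , 129.08921588]), np.float64(76.46140529391799))
red [291 169   5   5  16] [292.875 170.25 ] [44.1 49.9 54.7] uv plate 104.1 129.1
red [360 228   7  11  60] [362.68333333 232.85      ] [59.1 88.  94.8] uv plate -68.1 -96.2
brass 25 [356.8  199.28] 101.47259766159814
45.050074541863495 -65.66585739966848
cap 582 49.28792814224375 24.532020069132354 -72.86726406187984 -51.90539635542456 67.95299643863709 -138.623211982416 -10.29620799556793
[ 0.86217664 -0.08420812  0.49956024] [ 9.72066755e-02  9.95264217e-01 -8.00999759e-18] [-0.49719443  0.04856059  0.86627915]
[[-0.974 -0.    -0.225]
 [ 0.225 -0.001 -0.974]
 [-0.    -1.     0.001]]
```

```bash
cat >> h.py <<'E'
n=np.array([-0.49719443,0.04856059,0.86627915]); n/=np.linalg.norm(n)
ey=np.array([0.0972066755,0.995264217,0]); ey/=np.linalg.norm(ey); ex=np.cross(ey,n)
F=np.c_[ex,ey,n]
C0=np.array([679.47,-62.11,135.26])-2.5*ex+129*ey   # pulley axis at plate surface
try:
    import json; C0=np.array(json.load(open('c0.json')))
except Exception: pass
def toP(w): return (np.asarray(w)-C0)@F
def toW(p): return C0+F@np.asarray(p,float)
def pose():
    s=env.sense(); return s, R.from_quat(s['ee_rot']).as_matrix()
def orient(a):  # tool z at plate angle a (deg, ccw from ex), y = -n
    a=np.radians(a); z=F@np.array([np.cos(a),np.sin(a),0]); y=-n; return np.c_[np.cross(y,z),y,z]
def plan(p,a):
    s,R0=pose(); Rt=orient(a)
    return (R0.T@(toW(p)-s['tool_pos'])).round(1), R.from_matrix(R0.T@Rt).as_rotvec().round(3)
def show():
    s,R0=pose(); zz=R0[:,2]@F; print('t',s['time_s'].__round__(2),'plate',toP(s['tool_pos']).round(1),'zang',np.degrees(np.arctan2(zz[1],zz[0])).round(1),'tilt',np.degrees(np.arccos(-R0[:,1]@n)).round(2),'w',round(s['width']*88,1),'F',s['wrist_force'].round(1),'q',s['qpos'].round(2))
E
python3 - <<'E'
from h import *
show(); print(toW([0,0,0]),toW([0,0,50]),toW([35,-200,50]), toW([-70,0,250]))
print(plan([-70,20,250],190))
c=vision.camera_model('wrist');Rm=cv2.Rodrigues(c['rvec'])[0]
s,R0=pose(); o=-Rm.T@c['tvec'].ravel(); print('cam in tool',R0.T@(o-s['tool_pos']), 'cam axis in tool',R0.T@Rm.T)
E
```

```text
t 0.15 plate [-455.3  535.8  397.4] zang -96.4 tilt 29.97 w 88.0 F [ 0.1  0.4 -1.3] q [ 1.63  0.36  0.01 -0.   -1.22 -0.29]
[689.85421954  66.48960432 134.0110994 ] [664.99449801  68.91763382 177.32505695] [ 675.72934535 -133.08249371  194.80966532] [505.20324703  84.52431998 315.61167039]
(array([-470.7,  -64.1,  458.9]), array([-0.387,  1.236,  0.403]))
cam in tool [ -72.96349075 -131.88840775    0.13969859] cam axis in tool [[-8.77783577e-04  9.63324477e-01  2.68337812e-01]
 [ 2.18152296e-04 -2.68337725e-01  9.63324877e-01]
 [ 9.99999591e-01  9.04129266e-04  2.53910010e-05]]
```

```bash
python3 -m crank '[[[-47,-6.4,46,-0.04,0.12,0.04,87],[-94,-13,92,-0.08,0.25,0.08,87],[-141,-19,138,-0.12,0.37,0.12,87],[-188,-26,184,-0.15,0.49,0.16,87],[-235,-32,229,-0.19,0.62,0.2,87],[-282,-38,275,-0.23,0.74,0.24,87],[-329,-45,321,-0.27,0.87,0.28,87],[-376,-51,367,-0.31,0.99,0.32,87],[-424,-58,413,-0.35,1.11,0.36,87],[-470.7,-64.1,458.9,-0.387,1.236,0.403,87]]]'
python3 -c "
from h import *
show();print(plan([-70,20,250],190))"
```

```text
time_s: 1.15
tool_pos: [421.2, 237.0, 300.5]
ee_rot: [0.611, 0.612, -0.389, -0.319]
wrist_force: [0.2, 0.7, -0.3]
width: 0.994
t 1.15 plate [-162.9  143.6  286.1] zang -170.3 tilt 0.12 w 87.5 F [ 0.2  0.7 -0.3] q [ 1.25 -0.21 -0.85  0.66 -0.92 -1.58]
(array([-137.6,   36.1,  -70.6]), array([ 0.002, -0.005,  0.001]))
```

```bash
python3 -m crank '[[[-45,12,-23,0,0,0,87],[-90,24,-46,0,0,0,87],[-137.6,36,-70,0,0,0,87],[-137.6,36,-70,0,0,0,87],[-137.6,36,-70,0,0,0,87],[-137.6,36,-70,0,0,0,87]]]'
python3 - <<'E'
from h import *
show(); c=cam('wrist'); im,d=vision.grab_frame('wrist'); cv2.imwrite('pics/w1.png',im); np.save('w1.npy',d); show()
np.savez('w1c.npz',*c)
print(proj(np.array([toW(p) for p in [[0,0,50],[75,0,50],[84.5,0,50],[35,-200,50]]]),c).round(0))
E
```

```text
time_s: 1.75
tool_pos: [506.7, 106.9, 315.0]
ee_rot: [0.609, 0.612, -0.39, -0.319]
wrist_force: [0.3, 0.8, -0.1]
width: 0.992
t 1.75 plate [-70.9  22.4 249.8] zang -170.0 tilt 0.05 w 87.3 F [ 0.3  0.8 -0.1] q [ 0.81 -0.22 -0.81  0.62 -0.74 -1.15]
t 1.8 plate [-71.2  23.  249.9] zang -169.9 tilt 0.09 w 87.2 F [-0.3  0.2 -0.2] q [ 0.82 -0.22 -0.81  0.62 -0.74 -1.15]
[[250. 181.]
 [165. 166.]
 [154. 164.]
 [235. -95.]]
```

View pics/w1.png

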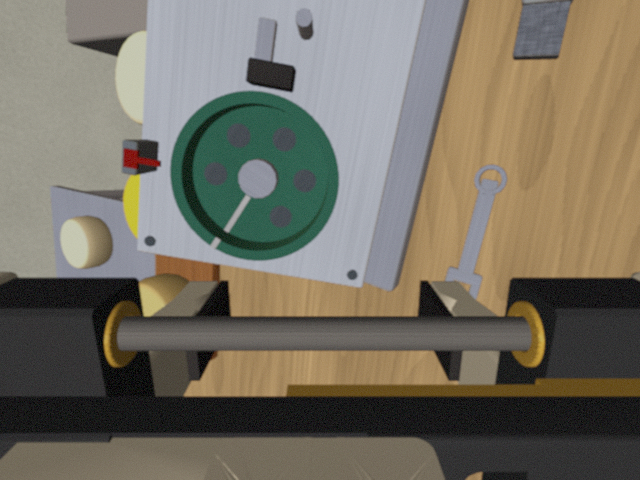

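```bash
cat > meas.py <<'E'
from h import *
def pulley(im,c,verbose=True):
    hsv=cv2.cvtColor(im,cv2.COLOR_BGR2HSV).astype(int); H,S,V=hsv[...,0],hsv[...,1],hsv[...,2]
    g=((abs(H-75)<22)&(S>60)).astype(np.uint8)
    cn=max(cv2.findContours(g,0,1)[0],key=cv2.contourArea); hull=cv2.convexHull(cn)[:,0]
    q=np.array([toP(x) for x in ray_plane(hull,c,toW([0,0,50]),n)])
    from scipy.optimize import least_squares
    f=least_squares(lambda x:np.hypot(q[:,0]-x[0],q[:,1]-x[1])-x[2],[0,0,75],loss='soft_l1')
    m=cv2.drawContours(np.zeros_like(g),[cv2.convexHull(cn)],-1,1,-1)
    m=cv2.erode(m,np.ones((3,3)))
    w=(S<70)&(V>140)&(m>0)
    k,l,st,ct=cv2.connectedComponentsWithStats(w.astype(np.uint8))
    print('circle',f.x.round(1),'n',len(hull),'rms',np.sqrt(np.mean(f.fun**2)).round(2))
    for i in range(1,k):
        if st[i,4]>15:
            v,u=np.where(l==i); pp=np.array([toP(x) for x in ray_plane(np.c_[u,v],c,toW([0,0,20]),n)])-[f.x[0],f.x[1],0]
            print('white',st[i],'web polar mean', np.hypot(*pp[:,:2].mean(0)).round(1),np.arctan2(pp[:,1].mean(),pp[:,0].mean()).round(3))
    r=((H<8)|(H>172))&(S>140)&(V>60)
    k,l,st,ct=cv2.connectedComponentsWithStats(r.astype(np.uint8))
    for i in range(1,k):
        if st[i,4]>15:
            v,u=np.where(l==i); pp=np.array([toP(x) for x in ray_plane(np.c_[u,v],c,toW([0,0,50]),n)])-[f.x[0],f.x[1],0]
            j=np.hypot(pp[:,0],pp[:,1]).argmin()
            print('red',st[i],'nearest',(u[j],v[j]),pp[j].round(1),'mean',pp.mean(0).round(1))
    return f.x
E
python3 - <<'E'
from meas import *
z=np.load('w1c.npz'); c=(z['arr_0'],z['arr_1'],z['arr_2']); im=cv2.imread('pics/w1.png'); pulley(im,c)
d=np.load('w1.npy'); P=cloud('wrist',d,c); Q=(P-C0)@F
for (u,v) in [(300,40+15),(380,60),(360,200),(160,225),(330,235),(257,178),(230,140),(270,75),(264,40)]: print((u,v),Q[v,u].round(1))
E
```

```text
circle [-4.1 -1.5 73.9] n 66 rms 0.08
white [ 225  160   51   72 1286] web polar mean 10.1 0.999
white [212 238   8   9  43] web polar mean 80.9 1.111
red [124 149  36  20 404] nearest (np.int64(159), np.int64(164)) [84.1  0.4 50. ] mean [103.1  -0.2  50. ]
(300, 55) [ -23.4 -117.8   -1.7]
(380, 60) [ -98.2 -126.4   -0.3]
(360, 200) [-106.2    6.9   -0.9]
(160, 225) [96.7 69.8 -1. ]
(330, 235) [-82.2  49.    0.3]
(257, 178) [-4.  -2.1 36.4]
(230, 140) [ 28.1 -30.6  19.5]
(270, 75) [ -4.5 -90.7  39.7]
(264, 40) [   8.4 -121.1   15.7]
```

```bash
python3 - <<'E'
from h import *
json.dump(list(toW([-3.2,-1.2,0])),open('c0.json','w'))
E
cat > mark.py <<'E'
from h import *
def mark(im,c,ctr):
    hsv=cv2.cvtColor(im,cv2.COLOR_BGR2HSV).astype(int); S,V=hsv[...,1],hsv[...,2]
    v,u=np.where((S<80)&(V>120))
    for h,r0,r1,nm in [(20,26,60,'web'),(50,66,74,'rim')]:
        pp=(ray_plane(np.c_[u,v],c,toW([0,0,h]),n)-C0)@F-[ctr[0],ctr[1],0]
        rr=np.hypot(pp[:,0],pp[:,1]); k=(rr>r0)&(rr<r1)
        if k.sum(): 
            a=np.arctan2(pp[k,1],pp[k,0]); md=np.median(a); kk=abs(a-md)<0.25
            print(nm,k.sum(),kk.sum(),'angle med',md.round(3),'mean',a[kk].mean().round(3),'std',a[kk].std().round(3))
            if nm=='web':
                q=pp[k][kk]; vx,vy,x0,y0=cv2.fitLine(q[:,:2].astype(np.float32),2,0,.01,.01).ravel(); print('  line dir',np.arctan2(vy,vx).round(3),'offset from centre',(vx*y0-vy*x0).round(2))
E
python3 - <<'E'
from meas import *; from mark import mark
z=np.load('w1c.npz'); c=(z['arr_0'],z['arr_1'],z['arr_2']); im=cv2.imread('pics/w1.png'); x=pulley(im,c); mark(im,c,x)
print(plan([-70.,-12,100],190), plan([-69,-12.2,53],190))
E
```

```text
circle [-0.9 -0.3 73.9] n 66 rms 0.08
white [ 225  160   51   72 1286] web polar mean 10.1 0.999
white [212 238   8   9  43] web polar mean 80.9 1.111
red [124 149  36  20 404] nearest (np.int64(159), np.int64(164)) [84.1  0.4 50. ] mean [103.1  -0.2  50. ]
web 214 214 angle med 1.143 mean 1.143 std 0.046
  line dir 1.143 offset from centre -0.03
rim 59 56 angle med 1.14 mean 1.143 std 0.026
(array([-35.5, 149.8,   8.3]), array([-0.   ,  0.001,  0.002])) (array([-36. , 196.8,   7.4]), array([-0.   ,  0.001,  0.002]))
```

```bash
python3 -m crank '[[[-18,45,4,0,0,0,40],[-35.5,90,8,0,0,0,40],[-36,135,8,0,0,0,40],[-36,150,8,0,0,0,40],[-36,150,8,0,0,0,40],[-36,150,8,0,0,0,40]]]'
python3 -c "
from h import *
show();print(plan([-69,-12.2,53],190))"
```

```text
time_s: 2.4
tool_pos: [578.4, 64.2, 185.6]
ee_rot: [0.608, 0.611, -0.394, -0.321]
wrist_force: [-0.7, 0.0, 0.3]
width: 0.509
t 2.4 plate [-66.9 -11.9 100. ] zang -169.9 tilt 0.48 w 44.8 F [-0.7  0.   0.3] q [ 0.3   0.03 -1.02  1.34 -0.2  -1.51]
(array([ 0. , 47. ,  1.8]), array([-0.008,  0.002,  0.001]))
```

```bash
python3 -c "
from h import *
print(plan([-63.4,29.6,90],155))"
```

```text
(array([ 40.2,  10. , -10.8]), array([-0.008,  0.612, -0.002]))
```

```bash
python3 -m crank '[[[10,0,-2,0,0.14,0,40],[20,0,-4,0,0.28,0,40],[30,0,-7,0,0.42,0,40],[40,5,-10.8,-0.008,0.55,0,40],[40.2,10,-10.8,-0.008,0.612,-0.002,40],[40.2,10,-10.8,-0.008,0.612,-0.002,40],[40.2,10,-10.8,-0.008,0.612,-0.002,40]]]'
python3 -c "
from h import *
show();print(plan([-63.4,29.6,53],155))"
```

```text
time_s: 3.1
tool_pos: [590.5, 104.8, 181.2]
ee_rot: [0.699, 0.489, -0.189, -0.487]
wrist_force: [0.2, -0.6, 0.9]
width: 0.457
t 3.1 plate [-62.1  29.6  92.1] zang 155.1 tilt 0.2 w 40.2 F [ 0.2 -0.6  0.9] q [ 0.33  0.07 -1.    1.48 -0.21 -2.28]
(array([-0.7, 39.1,  1.3]), array([0.002, 0.002, 0.003]))
```

```bash
python3 -m crank '[[[0,0,0,0,-0.15,0,40],[0,0,0,0,-0.3,0,40],[0,0,0,0,-0.45,0,40],[0,0,0,0,-0.6,0,40],[0,0,0,0,-0.75,0,40],[0,0,0,0,-0.9,0,40],[0,0,0,0,-1.05,0,40],[0,0,0,0,-1.2,0,40],[0,0,0,0,-1.35,0,40],[0,0,0,0,-1.5,0,40]]]'
python3 -c "
from h import *
show();print(plan([-63.4,29.6,85],335))"
```

```text
time_s: 4.1
tool_pos: [590.7, 104.5, 181.4]
ee_rot: [0.381, 0.69, -0.615, -0.021]
wrist_force: [-1.2, -0.0, -0.1]
width: 0.458
t 4.1 plate [-61.9  29.4  92.2] zang -118.6 tilt 0.21 w 40.3 F [-1.2 -0.  -0.1] q [ 0.32  0.06 -1.    1.48 -0.21 -0.78]
(array([1.4, 7.2, 0.6]), array([ 1.000e-03, -1.634e+00, -4.000e-03]))
```

```bash
python3 -m crank '[[[0,0,0,0,-0.15,0,40],[0,0,0,0,-0.3,0,40],[0,0,0,0,-0.45,0,40],[0,0,0,0,-0.6,0,40],[0,0,0,0,-0.75,0,40],[0,0,0,0,-0.9,0,40],[0,0,0,0,-1.05,0,40],[0,0,0,0,-1.2,0,40],[1.4,0,0.6,0,-1.35,0,40],[1.4,7,0.6,0,-1.5,0,40]]]'
python3 -c "
from h import *
show();print(plan([-63.4,29.6,53],335))"
```

```text
time_s: 5.1
tool_pos: [593.0, 105.3, 175.3]
ee_rot: [0.14, -0.519, 0.71, -0.456]
wrist_force: [0.6, 0.8, 0.3]
width: 0.457
t 5.1 plate [-62.9  30.4  85.8] zang -32.7 tilt 0.31 w 40.2 F [0.6 0.8 0.3] q [ 0.26  0.08 -1.    1.62 -0.18  0.64]
(array([ 1.1, 32.8, -0.1]), array([-0.003, -0.134, -0.005]))
```

```bash
python3 -m crank '[[[1,10,0,0,-0.134,0,40],[1.1,20,0,0,-0.134,0,40],[1.1,33,0,0,-0.134,-0.005,40],[1.1,33,0,0,-0.134,-0.005,40],[1.1,33,0,0,-0.134,-0.005,40]]]'
python3 -c "
from h import *
show();print(plan([-63.4,29.6,53],335))"
```

```text
time_s: 5.6
tool_pos: [610.0, 104.5, 155.8]
ee_rot: [0.193, -0.493, 0.701, -0.478]
wrist_force: [-0.7, 1.0, -0.3]
width: 0.459
t 5.6 plate [-58.   31.3  60.5] zang -25.5 tilt 1.23 w 40.4 F [-0.7  1.  -0.3] q [ 0.24  0.13 -0.98  1.67 -0.17  0.73]
(array([ 3.7,  7.6, -4.1]), array([ 0.012, -0.009,  0.018]))
```

```bash
cat >> h.py <<'E'
def orient(a,lean=0):
    a=np.radians(a); t=np.radians(lean); b=n*np.cos(t)+ex*np.sin(t); y=-b
    z=F@np.array([np.cos(a),np.sin(a),0]); z=z-(z@y)*y; z/=np.linalg.norm(z); return np.c_[np.cross(y,z),y,z]
def plan(p,a,lean=0):
    s,R0=pose(); Rt=orient(a,lean)
    return (R0.T@(toW(p)-s['tool_pos'])).round(1).tolist(), R.from_matrix(R0.T@Rt).as_rotvec().round(3).tolist()
E
python3 -c "
from h import *
print(plan([-58,31,85],335,6));print(plan([-35,60.6,85],300,12))
z=np.load('w1c.npz'); c=(z['arr_0'],z['arr_1'],z['arr_2']); d=np.load('w1.npy'); Q=(cloud('wrist',d,c)-C0)@F
print(Q[135:180:5,125:165:5,2].round(0))
"
```

```text
([0.7, -24.5, -0.2], [-0.082, -0.008, -0.027])
([-35.9, -25.3, 7.8], [-0.149, 0.608, -0.124])
[[-9.840e+02 -9.970e+02 -1.013e+03 -1.034e+03 -1.000e+00 -2.000e+00
  -1.000e+00 -1.000e+00]
 [ 4.400e+01  4.300e+01  3.300e+01  3.820e+02  1.600e+01  7.000e+00
  -2.000e+00 -2.000e+00]
 [ 4.400e+01  4.500e+01  4.400e+01  3.800e+01  2.800e+01  1.800e+01
   8.000e+00 -2.000e+00]
 [ 5.000e+01  5.000e+01  4.900e+01  3.800e+01  2.800e+01  1.900e+01
   6.000e+00 -1.000e+00]
 [ 4.900e+01  4.900e+01  4.900e+01  3.800e+01  2.800e+01  1.700e+01
   6.000e+00 -1.000e+00]
 [ 4.800e+01  4.900e+01  5.000e+01  4.800e+01  5.000e+01  4.800e+01
   5.000e+01 -1.000e+00]
 [ 5.000e+01  4.900e+01  4.900e+01  3.700e+01  2.600e+01  1.600e+01
   4.900e+01  4.500e+01]
 [ 4.500e+01  4.500e+01  4.400e+01  3.600e+01  2.700e+01  1.600e+01
   4.000e+00 -0.000e+00]
 [-9.720e+02 -1.880e+02 -1.780e+02 -1.000e+00 -1.000e+00 -1.000e+00
  -0.000e+00 -0.000e+00]]
```

Pointer block is only about 50 mm tall. I rise, then go to θ=120° with a 12° lean, which keeps joint 4 within range.

```bash
python3 -m crank '[[[0,-12,0,-0.04,0,-0.01,40],[0.7,-24.5,0,-0.08,0,-0.03,40],[-10,-25,2,-0.1,0.15,-0.05,40],[-20,-25,4,-0.12,0.3,-0.08,40],[-30,-25,6,-0.14,0.45,-0.1,40],[-35.9,-25.3,7.8,-0.149,0.608,-0.124,40],[-35.9,-25.3,7.8,-0.149,0.608,-0.124,40],[-35.9,-25.3,7.8,-0.149,0.608,-0.124,40]]]'
python3 -c "
from h import *
show();print(plan([-35,60.6,53],300,12))"
```

```text
time_s: 6.4
tool_pos: [620.9, 134.0, 189.4]
ee_rot: [0.038, -0.651, 0.716, -0.249]
wrist_force: [-0.4, 1.1, 0.4]
width: 0.454
t 6.4 plate [-34.3  61.7  85.6] zang -61.3 tilt 11.98 w 40.0 F [-0.4  1.1  0.4] q [ 0.62  0.19 -0.55  0.36 -0.62  1.1 ]
([-4.7, 32.0, 4.0], [0.002, -0.003, -0.001])
```

```bash
python3 -m crank '[[[-2,10,1,0,0,0,40],[-4,22,3,0,0,0,40],[-4.7,32,4,0,0,0,40],[-4.7,32,4,0,0,0,40],[-4.7,32,4,0,0,0,40]]]'
python3 -c "
from h import *
show();print(plan([-35,60.6,53],300,12))"
```

```text
time_s: 6.9
tool_pos: [635.5, 129.1, 159.5]
ee_rot: [0.04, -0.65, 0.717, -0.25]
wrist_force: [-0.6, 0.5, 0.3]
width: 0.455
t 6.9 plate [-36.2  58.2  52.1] zang -61.0 tilt 12.03 w 40.0 F [-0.6  0.5  0.3] q [ 0.59  0.24 -0.57  0.39 -0.55  1.09]
([-2.0, -1.1, -1.6], [-0.001, 0.001, 0.001])
```

```bash
python3 -m crank '[[[-2,-1,-1.6,0,0,0,30],[-2,-1,-1.6,0,0,0,20],[-2,-1,-1.6,0,0,0,8],[-2,-1,-1.6,0,0,0,4],[-2,-1,-1.6,0,0,0,4],[-2,-1,-1.6,0,0,0,4],[-2,-1,-1.6,0,0,0,4]]]'
python3 - <<'E'
from h import *
show()
# offset of actual vs theta; arc waypoints relative to present pose, rotation about n at pulley centre
s,R0=pose(); p=toP(s['tool_pos']); rel=R0
th=np.degrees(np.arctan2(p[1],p[0])); rr=np.hypot(p[0],p[1]); print(th,rr,'grasp pt',toP(s['tool_pos']+6*R0[:,1]))
for k in range(1,12):
    a=-6*k; an=th+a; q=[rr*np.cos(np.radians(an)),rr*np.sin(np.radians(an)),p[2]]
    print(a,plan(q,299+a,12))
c=cam('wrist'); im,d=vision.grab_frame('wrist'); cv2.imwrite('pics/w2.png',im)
E
```

```text
time_s: 7.6
tool_pos: [637.1, 130.8, 162.2]
ee_rot: [0.039, -0.649, 0.717, -0.25]
wrist_force: [6.1, -7.3, 0.1]
width: 0.13
t 7.6 plate [-33.6  60.1  53.7] zang -61.0 tilt 11.94 w 11.4 F [ 6.1 -7.3  0.1] q [ 0.59  0.24 -0.56  0.39 -0.55  1.08]
119.18960403486346 68.87813310806759 grasp pt [-34.83281205  60.12270636  47.86627152]
-6 ([-7.1, -1.3, 0.3], [-0.002, 0.121, -0.0])
-12 ([-14.1, -2.7, 1.4], [-0.002, 0.224, -0.0])
-18 ([-20.9, -4.2, 3.3], [-0.002, 0.327, -0.001])
-24 ([-27.5, -5.7, 5.8], [-0.002, 0.429, -0.001])
-30 ([-33.7, -7.2, 9.0], [-0.002, 0.532, -0.001])
-36 ([-39.6, -8.6, 12.9], [-0.002, 0.634, -0.001])
-42 ([-45.1, -10.1, 17.4], [-0.002, 0.737, -0.001])
-48 ([-50.0, -11.5, 22.5], [-0.002, 0.839, -0.001])
-54 ([-54.4, -12.9, 28.0], [-0.002, 0.942, -0.001])
-60 ([-58.2, -14.2, 34.0], [-0.001, 1.046, -0.001])
-66 ([-61.3, -15.5, 40.4], [-0.001, 1.15, -0.001])
```

View pics/w2.png

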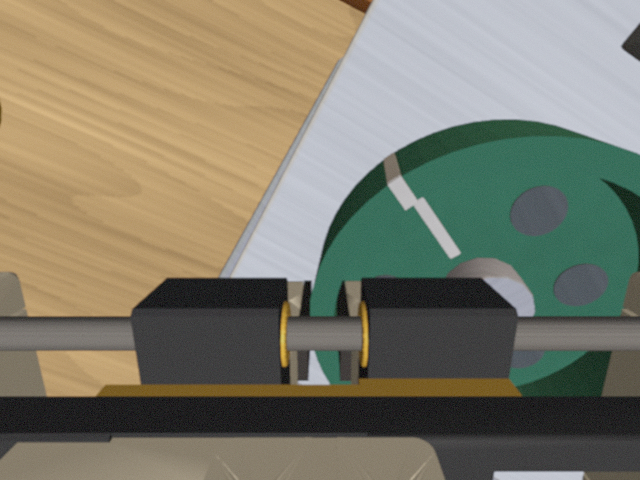

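```bash
python3 -m crank '[[[-7.1,-1.3,0.3,0,0.105,0,4],[-14.1,-2.7,1.4,0,0.209,0,4],[-20.9,-4.2,3.3,0,0.314,0,4],[-27.5,-5.7,5.8,0,0.419,0,4],[-33.7,-7.2,9,0,0.524,0,4],[-39.6,-8.6,12.9,0,0.628,0,4],[-45.1,-10.1,17.4,0,0.733,0,4],[-50,-11.5,22.5,0,0.838,0,4],[-50,-11.5,22.5,0,0.838,0,4]]]'
python3 - <<'E'
from h import *
show(); s,R0=pose(); p=toP(s['tool_pos']); th=np.degrees(np.arctan2(p[1],p[0])); rr=np.hypot(p[0],p[1]); print(th,rr)
for k in range(1,4):
    a=-6*k; an=th+a; q=[68.9*np.cos(np.radians(an)),68.9*np.sin(np.radians(an)),53.5]
    print(a,plan(q,252+a,12))
E
```

```text
time_s: 8.55
tool_pos: [686.5, 132.8, 190.6]
ee_rot: [0.257, 0.696, -0.67, -0.036]
wrist_force: [0.3, -0.6, 2.5]
width: 0.112
t 8.55 plate [23.  66.8 53.9] zang -108.3 tilt 11.84 w 9.9 F [ 0.3 -0.6  2.5] q [ 0.55  0.29 -0.4   0.32 -0.65  0.36]
71.01431002185025 70.6910429687163
-6 ([-7.1, -0.9, 2.2], [0.002, 0.086, -0.002])
-12 ([-14.1, -2.2, 3.4], [0.003, 0.189, -0.002])
-18 ([-21.0, -3.4, 5.4], [0.003, 0.293, -0.002])
```

```bash
python3 -m crank '[[[-7.1,-0.9,1.2,0,0.1,0,4],[-14.1,-2.2,2.6,0,0.2,0,4],[-20.2,-3.3,4.6,0,0.302,0,4],[-20.2,-3.3,4.6,0,0.302,0,4],[-20.2,-3.3,4.6,0,0.302,0,4]]]'
python3 - <<'E'
from h import *
show(); s,R0=pose(); p=toP(s['tool_pos']); th=np.degrees(np.arctan2(p[1],p[0])); rr=np.hypot(p[0],p[1]); print(th,rr)
c=cam('wrist'); im,d=vision.grab_frame('wrist'); cv2.imwrite('pics/w3.png',im); np.savez('w3c.npz',*c)
im,d=vision.grab_frame('top'); cv2.imwrite('pics/top3.png',im[140:260,250:410].repeat(4,0).repeat(4,1))
E
```

```text
time_s: 9.05
tool_pos: [701.8, 122.0, 200.2]
ee_rot: [0.353, 0.684, -0.623, -0.137]
wrist_force: [3.2, 4.7, 5.4]
width: 0.127
t 9.05 plate [41.9 57.6 54.1] zang -125.0 tilt 11.68 w 11.2 F [3.2 4.7 5.4] q [ 0.53  0.3  -0.36  0.29 -0.67  0.12]
53.98864084384196 71.19209677553832
```

View pics/w3.png

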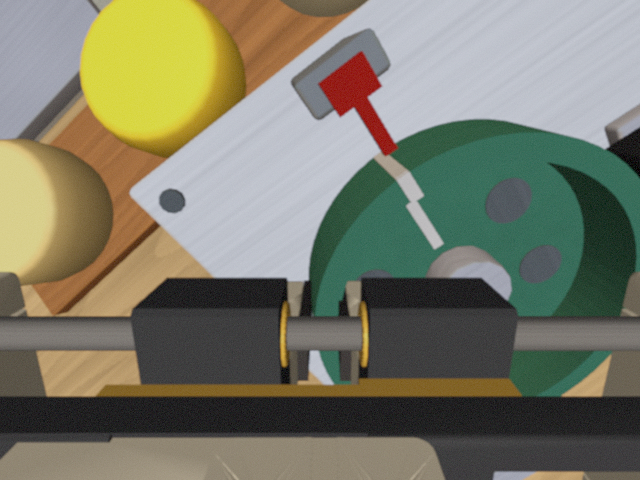

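The mark (rim end about (388,160)) now meets the red pointer tip at about (391,153). Next I measure it precisely while still gripping.

```bash
cat > m2.py <<'E'
from h import *
def m2(im,c,box=None):
    hsv=cv2.cvtColor(im,cv2.COLOR_BGR2HSV).astype(int); H,S,V=hsv[...,0],hsv[...,1],hsv[...,2]
    W=(S<60)&(V>130); W2=((H<8)|(H>172))&(S>140)&(V>60)
    out={}
    for h,r0,r1,nm,M in [(20,24,64,'web',W),(50,67,73,'rim',W),(50,84,98,'pointer',W2)]:
        v,u=np.where(M); pp=(ray_plane(np.c_[u,v],c,toW([0,0,h]),n)-C0)@F
        rr=np.hypot(pp[:,0],pp[:,1]); a=np.arctan2(pp[:,1],pp[:,0]); k=(rr>r0)&(rr<r1)&(abs(a)<0.35)
        if k.sum()<3: print(nm,'none'); continue
        q=pp[k]; vx,vy,x0,y0=cv2.fitLine(q[:,:2].astype(np.float32),2,0,.01,.01).ravel()
        print(nm,k.sum(),'ctr',q[:,:2].mean(0).round(2),'dir',np.arctan(vy/vx).round(3),'v at u=0',(y0-vy/vx*x0).round(2),'v at70',(y0+vy/vx*(70-x0)).round(2))
E
python3 - <<'E'
from m2 import *
z=np.load('w3c.npz'); c=(z['arr_0'],z['arr_1'],z['arr_2']); m2(cv2.imread('pics/w3.png'),c)
E
```

```text
web 1139 ctr [45.84 -1.15] dir -0.109 v at u=0 3.87 v at70 -3.79
rim 257 ctr [69.99  0.68] dir 0.034 v at u=0 -1.68 v at70 0.68
pointer 590 ctr [ 9.117e+01 -5.000e-02] dir 0.012 v at u=0 -1.14 v at70 -0.3
```

```bash
python3 - <<'E'
from m2 import *
z=np.load('w3c.npz'); c=(z['arr_0'],z['arr_1'],z['arr_2']); im=cv2.imread('pics/w3.png')
hsv=cv2.cvtColor(im,cv2.COLOR_BGR2HSV).astype(int); W=(hsv[...,1]<60)&(hsv[...,2]>130)
for h,lo,hi in [(20,24,52),(50,67,73)]:
    v,u=np.where(W); pp=(ray_plane(np.c_[u,v],c,toW([0,0,h]),n)-C0)@F; rr=np.hypot(pp[:,0],pp[:,1])
    for b in np.arange(lo,hi,2 if h==50 else 4):
        k=(abs(pp[:,0]-b)<2)&(abs(pp[:,1])<12); 
        if k.sum(): print(h,b,k.sum(),pp[k,1].mean().round(2),pp[k,1].min().round(1),pp[k,1].max().round(1))
E
python3 -c "
import cv2;im=cv2.imread('pics/w3.png');cv2.imwrite('pics/w3z.png',cv2.resize(im[90:300,300:520],None,fx=2.7,fy=2.7,interpolation=2))"
```

```text
20 24 90 0.13 -2.8 3.0
20 28 91 0.09 -2.7 2.9
20 32 94 0.18 -2.7 3.1
20 36 98 0.24 -2.6 3.1
20 40 98 0.29 -2.6 3.1
20 44 106 0.35 -2.5 3.2
20 48 132 -0.92 -6.3 3.1
50 67 167 0.66 -2.1 3.4
50 69 172 0.67 -2.1 3.5
50 71 171 0.7 -2.0 3.5
```

View pics/w3z.png

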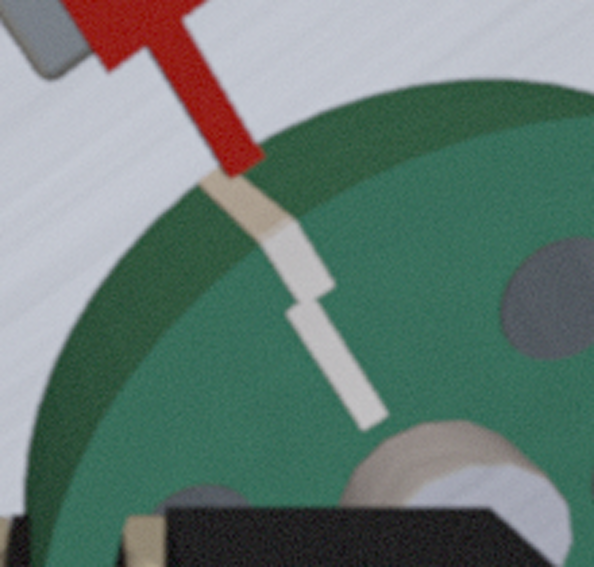

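```bash
python3 -m crank '[[[0,0,0,0,0,0,20],[0,0,0,0,0,0,36],[0,0,0,0,0,0,36],[0,0,0,0,0,0,36]]]'
python3 - <<'E'
from m2 import *
show(); c=cam('wrist'); im,d=vision.grab_frame('wrist'); cv2.imwrite('pics/w4.png',im); m2(im,c)
print(plan([41.5,57,90],235,12), plan([-110,-80,230],90,8))
im,d=vision.grab_frame('top'); cv2.imwrite('pics/top4.png',cv2.resize(im[140:260,250:410],None,fx=4,fy=4,interpolation=2))
E
```

```text
time_s: 9.55
tool_pos: [699.0, 119.4, 196.8]
ee_rot: [0.353, 0.682, -0.625, -0.141]
wrist_force: [-0.4, -0.3, 0.1]
width: 0.394
t 9.55 plate [38.  54.8 52.5] zang -125.2 tilt 12.1 w 34.7 F [-0.4 -0.3  0.1] q [ 0.53  0.3  -0.36  0.29 -0.68  0.12]
web 1172 ctr [45.91 -0.77] dir -0.086 v at u=0 3.18 v at70 -2.85
rim 265 ctr [70.01  0.8 ] dir 0.005 v at u=0 0.43 v at70 0.8
pointer 612 ctr [91.17 -0.1 ] dir 0.009 v at u=0 -0.93 v at70 -0.29
([5.0, -37.3, 1.1], [-0.002, -0.024, 0.0]) ([68.8, -142.4, 216.1], [-0.089, 2.516, -0.03])
```

View pics/top4.png

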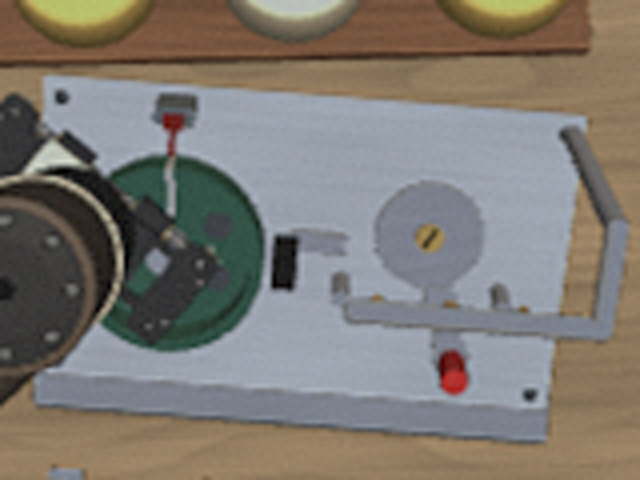

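```bash
python3 - <<'E'
from h import *
im=cv2.imread('pics/top1.png'); d=np.load('top0_d.npy'); c=cam('top'); Q=(cloud('top',d,c)-C0)@F
roi=np.zeros((480,640),bool); roi[155:250,250:420]=1
m=roi&(Q[...,2]>210)&(Q[...,2]<250); q=Q[m]; print('bar',len(q),q.min(0).round(0),q.max(0).round(0),np.median(q,0).round(0))
b=q[q[:,0]<60]; print('bar across u',np.percentile(b[:,0],[2,50,98]).round(0),'v',b[:,1].min(),b[:,1].max())
m=roi&(abs(Q[...,2])<3)&(d>0); q=Q[m]; print('plate',np.percentile(q,[0.2,99.8],axis=0).round(0))
im2,d2=vision.grab_frame('scene'); cv2.imwrite('pics/scene5.png',im2)
for n_,I,D in [('top',im,d),('scene',im2,d2)]:
    c=cam(n_); q=(cloud(n_,D,c)-C0)@F
    hsv=cv2.cvtColor(I,cv2.COLOR_BGR2HSV).astype(int); H,S=hsv[...,0],hsv[...,1]
    r=((H<8)|(H>172))&(S>120)&(q[...,1]<-150)&(q[...,1]>-300)&(q[...,0]<0)&(q[...,0]>-130)&(q[...,2]>40)&(q[...,2]<100)
    t=r&(q[...,2]>88)
    print(n_,r.sum(),t.sum(),q[t].mean(0).round(1), q[r].min(0).round(1),q[r].max(0).round(1))
    v,u=np.where(r); pp=(ray_plane(np.c_[u,v],c,toW([0,0,80]),n)-C0)@F; print('  ray @80',pp.mean(0).round(1))
print(plan([41.5,57,100],235,12), plan([-120,-100,150],90,6))
E
```

```text
bar 580 [  33. -311.  210.] [ 119. -132.  243.] [  46. -257.  237.]
bar across u [34. 44. 57.] v -311.4446210587178 -131.6928509938034
plate [[-122. -313.   -3.]
 [ 127.  105.    3.]]
top 59 30 [ -64.1 -225.6   91.7] [ -75.2 -233.7   52. ] [ -53.9 -215.7   96. ]
  ray @80 [ -62.8 -224.3   80. ]
scene 126 28 [ -65.6 -225.2   90.5] [ -78.7 -234.9   50.3] [ -55.1 -215.9   92.4]
  ray @80 [ -53.  -220.4   80. ]
([6.9, -46.8, 2.8], [-0.001, -0.025, 0.0]) ([51.6, -62.0, 228.6], [-0.132, 2.514, -0.043])
```

```bash
python3 -m crank '[[[3,-20,1,0,0,0,36],[6.9,-46,2.8,0,0,0,36]]]'
python3 -c "
from h import *
show();print(plan([-110,-100,150],90,8))"
```

```text
time_s: 9.9
tool_pos: [678.3, 123.3, 238.0]
ee_rot: [0.353, 0.681, -0.626, -0.141]
wrist_force: [-0.2, 0.1, 0.5]
width: 0.409
t 9.9 plate [40.4 56.6 98.5] zang -125.2 tilt 12.15 w 36.0 F [-0.2  0.1  0.5] q [ 0.55  0.23 -0.34  0.27 -0.76  0.12]
([36.4, -18.3, 219.4], [-0.09, 2.515, -0.032])
```

```bash
python3 -m crank '[[[4,-15,22,-0.005,0.14,-0.002,36],[8,-30,44,-0.01,0.28,-0.003,36],[12,-35,66,-0.014,0.42,-0.005,36],[16,-35,88,-0.02,0.56,-0.007,36],[20,-35,110,-0.024,0.7,-0.009,36],[24,-35,132,-0.03,0.84,-0.011,36],[28,-35,154,-0.034,0.98,-0.013,36],[32,-30,176,-0.04,1.12,-0.014,36],[36,-25,198,-0.044,1.26,-0.016,36],[36.4,-18.3,219.4,-0.05,1.4,-0.018,36]]]'
python3 -c "
from h import *
show();print(plan([-110,-150,150],90,8))"
```

```text
time_s: 10.9
tool_pos: [507.8, -17.4, 207.9]
ee_rot: [0.671, 0.447, -0.231, -0.545]
wrist_force: [-0.1, 0.3, 0.6]
width: 0.411
t 10.9 plate [-109.8 -100.   150.4] zang 153.2 tilt 9.74 w 36.2 F [-0.1  0.3  0.6] q [ 0.46 -0.08 -0.8   0.3  -0.56 -1.24]
([-44.9, -1.0, -22.1], [-0.04, 1.109, -0.01])
```

```bash
python3 -m crank '[[[-6,0,-3,-0.005,0.14,0,36],[-12,0,-6,-0.01,0.28,-0.002,36],[-18,0,-9,-0.015,0.42,-0.004,36],[-24,0,-12,-0.02,0.56,-0.005,36],[-30,0,-15,-0.025,0.7,-0.006,36],[-36,0,-18,-0.03,0.84,-0.008,36],[-42,-1,-21,-0.036,0.98,-0.009,36],[-45,-1,-22,-0.04,1.109,-0.01,36],[-45,-1,-22,-0.04,1.109,-0.01,36]]]'
python3 - <<'E'
from h import *
show();print(plan([-66,-225.5,150],90,8))
c=cam('wrist'); im,d=vision.grab_frame('wrist'); cv2.imwrite('pics/w6.png',im); np.save('w6.npy',d); np.savez('w6c.npz',*c)
print(proj(np.array([toW([-66,-225.5,91]),toW([35,-200,55])]),c).round())
E
```

```text
time_s: 11.8
tool_pos: [503.7, -67.1, 207.6]
ee_rot: [0.7, 0.102, 0.167, -0.687]
wrist_force: [0.2, 0.2, -0.1]
width: 0.408
t 11.8 plate [-109.3 -149.8  149.8] zang 90.2 tilt 8.04 w 35.9 F [ 0.2  0.2 -0.1] q [ 0.36 -0.1  -0.83  0.34 -0.52 -2.29]
([42.6, -6.2, -75.8], [0.0, 0.004, -0.001])
[[190. 362.]
 [251. 476.]]
```

View pics/w6.png

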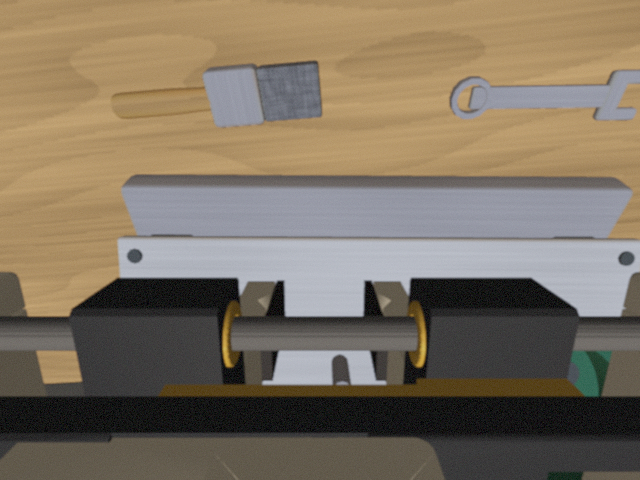

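```bash
python3 -m crank '[[[14,-2,-25,0,0,0,46],[28,-4,-50,0,0,0,46],[42.6,-6.2,-75.8,0,0,0,46],[42.6,-6.2,-75.8,0,0,0,46],[42.6,-6.2,-75.8,0,0,0,46],[42.6,-6.2,-75.8,0,0,0,46]]]'
python3 - <<'E'
from h import *
show();print(plan([-65,-225.5,80],90,8))
im,d=vision.grab_frame('scene'); cv2.imwrite('pics/scene7.png',cv2.resize(im[130:330,150:400],None,fx=3,fy=3,interpolation=2))
E
```

```text
time_s: 12.45
tool_pos: [533.6, -145.2, 229.0]
ee_rot: [0.7, 0.103, 0.165, -0.687]
wrist_force: [0.4, -0.4, -0.3]
width: 0.527
t 12.45 plate [ -66.2 -224.7  149.7] zang 90.4 tilt 8.07 w 46.4 F [ 0.4 -0.4 -0.3] q [ 0.15 -0.03 -0.65  0.16 -0.59 -1.92]
([11.0, 68.9, -0.9], [-0.0, 0.008, -0.001])
```

View pics/scene7.png

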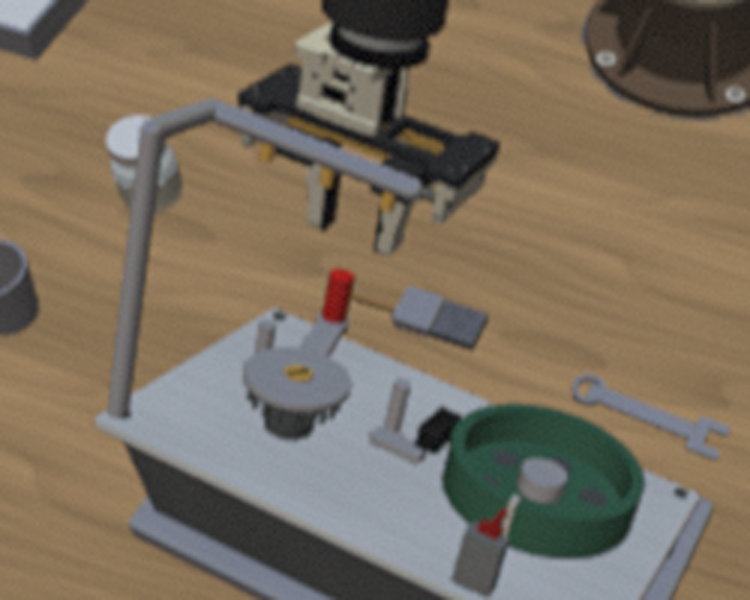

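The gripper is lined up over the red grip (about (340,295) in the crop), on the robot's side of the bar and clear of it. Descending.

```bash
python3 -m crank '[[[4,23,0,0,0.008,0,46],[8,46,0,0,0.008,0,46],[11,69,-0.9,0,0.008,0,46],[11,69,-0.9,0,0.008,0,46],[11,69,-0.9,0,0.008,0,46]]]'
python3 - <<'E'
from h import *
show();print(plan([-65,-225.5,80],90,8))
im,d=vision.grab_frame('scene'); cv2.imwrite('pics/scene8.png',cv2.resize(im[150:300,180:380],None,fx=4,fy=4,interpolation=2))
E
```

```text
time_s: 13.0
tool_pos: [569.4, -149.2, 169.3]
ee_rot: [0.7, 0.1, 0.168, -0.687]
wrist_force: [0.7, 0.2, 0.8]
width: 0.524
t 13.0 plate [ -64.9 -225.2   80. ] zang 90.0 tilt 8.11 w 46.1 F [0.7 0.2 0.8] q [ 0.12  0.11 -0.68  0.2  -0.42 -1.95]
([-0.1, -0.0, -0.3], [-0.0, -0.001, -0.002])
```

View pics/scene8.png

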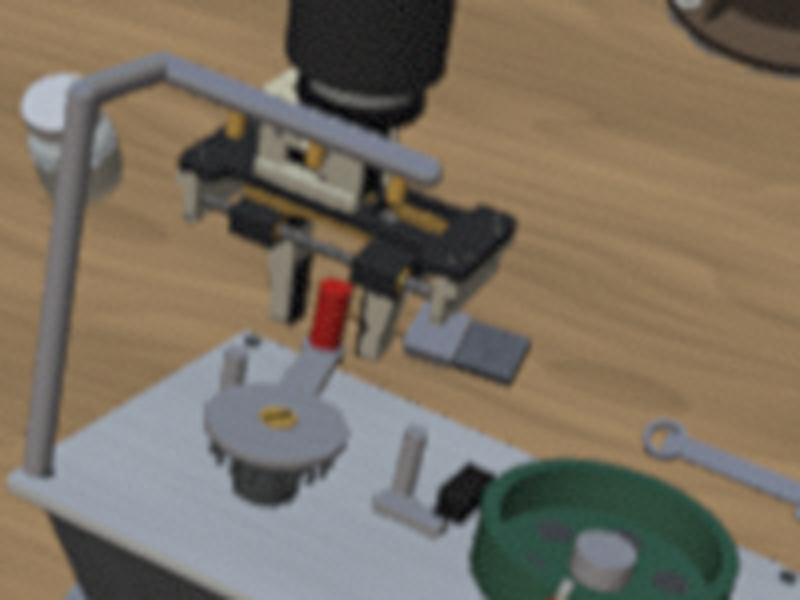

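```bash
python3 -m crank '[[[0,0,0,0,0,0,30],[0,0,0,0,0,0,18],[0,0,0,0,0,0,14],[0,0,0,0,0,0,14],[0,0,0,0,0,0,14],[0,0,0,0,0,0,14]]]'
cat > hp.py <<'E'
from h import *
B=np.array([35.,-200.])
def wp(target,steps,off=(1.0,0.0),r=105):
    s,R0=pose(); p=toP(s['tool_pos']); k=p[:2]-np.array(off)-B; phi=np.arctan2(k[1],-k[0]); h0=phi+0.61
    print('handle now',h0.round(3),'r',np.hypot(*k).round(1)); h=p[2]
    for i in range(1,steps+1):
        a=h0+(target-h0)*i/steps-0.61
        q=[B[0]-r*np.cos(a)+off[0],B[1]+r*np.sin(a)+off[1],80.]
        print((a+0.61).round(3),(R0.T@(toW(q)-s['tool_pos'])).round(1).tolist())
E
python3 -c "
from hp import *
show();wp(0.02,5)"
```

```text
time_s: 13.65
tool_pos: [569.6, -150.1, 170.2]
ee_rot: [0.7, 0.1, 0.169, -0.687]
wrist_force: [-4.7, -1.3, 5.8]
width: 0.245
t 13.65 plate [ -64.2 -226.1   80.6] zang 89.9 tilt 8.01 w 21.5 F [-4.7 -1.3  5.8] q [ 0.12  0.11 -0.68  0.2  -0.42 -1.95]
handle now 0.355 r 103.5
0.288 [0.7, 0.5, -7.1]
0.221 [3.1, 0.2, -13.7]
0.154 [6.0, -0.2, -20.1]
0.087 [9.3, -0.7, -26.3]
0.02 [13.0, -1.2, -32.3]
```

```bash
sed -i 's/B=np.array(\[35./B=np.array([36./' hp.py; python3 -m crank '[[[1.2,0,-7.1,0,0,0,14],[3.6,0,-13.7,0,0,0,14],[6.6,-0.3,-20.1,0,0,0,14],[10,-0.8,-26.3,0,0,0,14],[13.6,-1.3,-32,0,0,0,14],[13.6,-1.3,-32,0,0,0,14]]]'
python3 -c "
from hp import *
show();wp(1.19,10)"
```

```text
time_s: 14.25
tool_pos: [578.3, -183.5, 176.6]
ee_rot: [0.7, 0.1, 0.169, -0.687]
wrist_force: [-8.7, -0.6, 9.2]
width: 0.249
t 14.25 plate [ -50.7 -258.4   80.2] zang 89.9 tilt 8.05 w 21.9 F [-8.7 -0.6  9.2] q [ 0.04  0.13 -0.6   0.12 -0.47 -1.81]
handle now 0.022 r 105.4
0.139 [-5.8, 1.1, 10.8]
0.256 [-10.7, 1.7, 22.0]
0.373 [-14.2, 2.2, 33.7]
0.489 [-16.4, 2.5, 45.8]
0.606 [-17.2, 2.6, 58.0]
0.723 [-16.6, 2.5, 70.2]
0.84 [-14.5, 2.2, 82.3]
0.956 [-11.1, 1.8, 94.0]
1.073 [-6.3, 1.1, 105.3]
1.19 [-0.3, 0.2, 115.9]
```

```bash
python3 -m crank '[[[-5.8,1,10.8,0,0,0,14],[-10.7,1.5,22,0,0,0,14],[-14.2,2,33.7,0,0,0,14],[-16.4,2.3,45.8,0,0,0,14],[-17.2,2.4,58,0,0,0,14],[-16.6,2.3,70.2,0,0,0,14],[-14.5,2,82.3,0,0,0,14],[-11.1,1.6,94,0,0,0,14],[-6.3,1,105.3,0,0,0,14],[-0.3,0,115.9,0,0,0,14]]]'
python3 -c "
from hp import *
show();wp(1.19,1);wp(0.02,10)"
```

```text
time_s: 15.25
tool_pos: [584.5, -70.0, 172.3]
ee_rot: [0.702, 0.095, 0.167, -0.686]
wrist_force: [-9.5, -7.0, -2.2]
width: 0.24
t 15.25 plate [ -57.  -144.9   78.9] zang 89.7 tilt 8.62 w 21.1 F [-9.5 -7.  -2.2] q [ 0.28  0.1  -0.72  0.35 -0.42 -2.25]
handle now 1.14 r 109.0
1.19 [6.0, -2.0, 2.5]
handle now 1.14 r 109.0
1.028 [-2.0, -0.7, -12.5]
0.916 [-6.0, -0.1, -23.5]
0.804 [-8.8, 0.4, -34.9]
0.692 [-10.4, 0.7, -46.6]
0.58 [-10.6, 0.8, -58.3]
0.468 [-9.5, 0.7, -70.0]
0.356 [-7.2, 0.4, -81.5]
0.244 [-3.6, -0.0, -92.7]
0.132 [1.3, -0.7, -103.4]
0.02 [7.2, -1.6, -113.5]
```

```bash
python3 -m crank '[[[4,-0.5,1.5,0,0,0,14],[4,-0.5,1.5,0,0,0,14]]]'
python3 - <<'E'
from hp import *
show();wp(1.19,1)
im,d=vision.grab_frame('scene'); cv2.imwrite('pics/scene9.png',cv2.resize(im[150:330,180:400],None,fx=3.5,fy=3.3,interpolation=2))
im,d=vision.grab_frame('top'); cv2.imwrite('pics/top9.png',cv2.resize(im[140:260,250:410],None,fx=4,fy=4,interpolation=2))
E
```

```text
time_s: 15.45
tool_pos: [586.7, -67.8, 173.2]
ee_rot: [0.702, 0.094, 0.165, -0.687]
wrist_force: [-26.6, 9.5, 6.1]
width: 0.246
t 15.45 plate [ -54.8 -142.5   78.7] zang 89.8 tilt 8.76 w 21.7 F [-26.6   9.5   6.1] q [ 0.28  0.1  -0.71  0.34 -0.43 -2.24]
handle now 1.169 r 108.3
1.19 [3.7, -1.9, 0.1]
```

View pics/scene9.png

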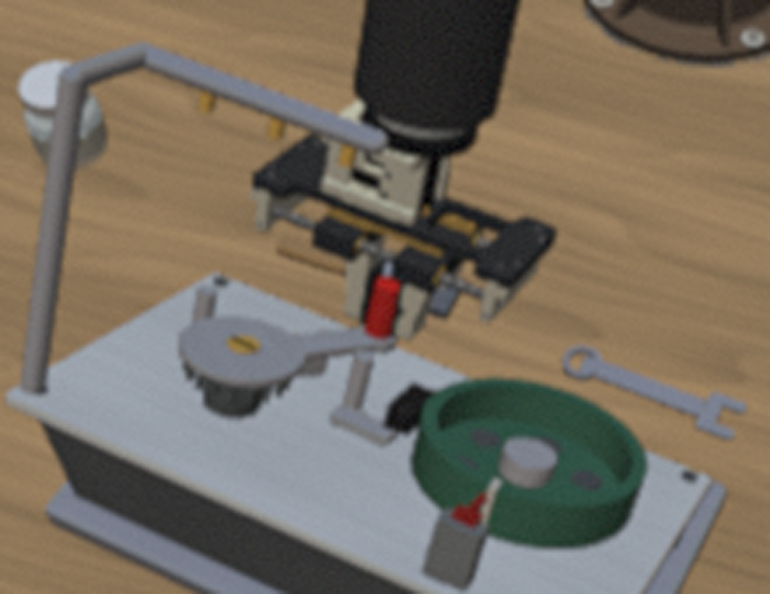

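View pics/top9.png

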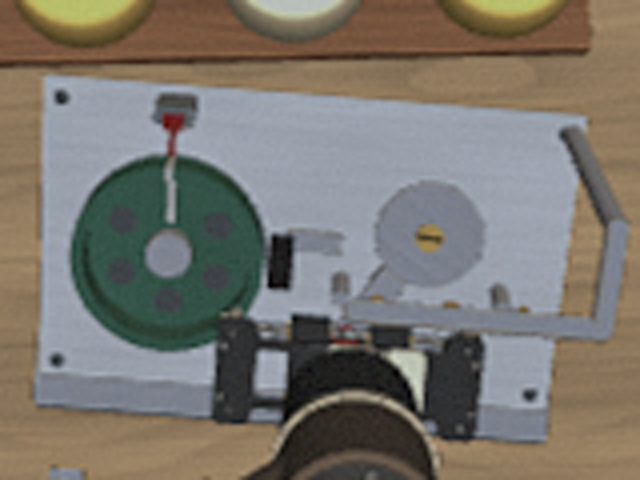

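```bash
sed -i 's/B=np.array(.*/B=np.array([34.,-197.8])/; s/off=(1.0,0.0)/off=(0.5,0.0)/' hp.py; python3 -c "
from hp import *
wp(0.03,10)"
```

```text
handle now 1.164 r 105.1
1.05 [-5.7, -0.4, -10.5]
0.937 [-10.1, 0.3, -21.6]
0.823 [-13.2, 0.9, -33.0]
0.71 [-14.9, 1.2, -44.8]
0.597 [-15.4, 1.3, -56.7]
0.483 [-14.5, 1.2, -68.5]
0.37 [-12.3, 0.9, -80.2]
0.257 [-8.9, 0.5, -91.6]
0.143 [-4.1, -0.2, -102.5]
0.03 [1.8, -1.1, -112.8]
```

```bash
python3 -m crank '[[[-7,-0.6,-10.5,0,0,0,14],[-12,-0.2,-21.6,0,0,0,14],[-15.2,0.2,-33,0,0,0,14],[-17,0.4,-44.8,0,0,0,14],[-17.5,0.4,-56.7,0,0,0,14],[-16.5,0.3,-68.5,0,0,0,14],[-14.3,0,-80.2,0,0,0,14],[-11,-0.4,-91.6,0,0,0,14],[-6.1,-1,-102.5,0,0,0,14],[-0.2,-2,-112.8,0,0,0,14]]]'
python3 -m crank '[[[0,0,0,0,0,0,14]]]'
python3 -c "
from hp import *
show();wp(1.18,10)"
```

```text
time_s: 16.55
tool_pos: [579.2, -178.3, 176.9]
ee_rot: [0.7, 0.098, 0.167, -0.688]
wrist_force: [-0.6, 4.1, -8.2]
width: 0.245
time_s: 16.65
tool_pos: [579.8, -179.1, 177.3]
ee_rot: [0.7, 0.098, 0.168, -0.687]
wrist_force: [-0.5, -1.0, -10.3]
width: 0.246
t 16.65 plate [ -49.4 -254.    80.3] zang 89.8 tilt 8.32 w 21.7 F [ -0.5  -1.  -10.3] q [ 0.05  0.13 -0.6   0.12 -0.47 -1.82]
handle now 0.02 r 101.0
0.136 [-9.4, 1.6, 8.2]
0.252 [-14.3, 2.3, 19.3]
0.368 [-17.9, 2.9, 31.0]
0.484 [-20.2, 3.2, 42.9]
0.6 [-21.0, 3.3, 55.1]
0.716 [-20.5, 3.2, 67.2]
0.832 [-18.6, 2.9, 79.2]
0.948 [-15.3, 2.4, 90.9]
1.064 [-10.7, 1.7, 102.2]
1.18 [-4.8, 0.9, 112.8]
```

```bash
python3 -m crank '[[[-7,0.6,9,0,0,0,14],[-12,1.2,19.5,0,0,0,14],[-16,1.8,31,0,0,0,14],[-18.5,2.1,42.9,0,0,0,14],[-19.5,2.2,55.1,0,0,0,14],[-19,2.1,67.2,0,0,0,14],[-17.5,1.8,79.2,0,0,0,14],[-14.5,1.4,90.9,0,0,0,14],[-10.5,0.8,102.2,0,0,0,14],[-5.5,0,112.8,0,0,0,14]]]'
python3 -m crank '[[[0,0,0,0,0,0,14]]]'
python3 - <<'E'
from hp import *
show();wp(0.03,10)
im,d=vision.grab_frame('top'); cv2.imwrite('pics/top10.png',cv2.resize(im[140:260,250:410],None,fx=4,fy=4,interpolation=2))
E
```

```text
time_s: 17.65
tool_pos: [573.8, -76.7, 167.6]
ee_rot: [0.707, 0.085, 0.164, -0.683]
wrist_force: [-10.9, -59.7, -21.4]
width: 0.634
time_s: 17.75
tool_pos: [573.7, -76.7, 167.5]
ee_rot: [0.707, 0.085, 0.163, -0.683]
wrist_force: [-4.4, -60.5, -19.1]
width: 0.632
t 17.75 plate [ -68.2 -152.6   79.9] zang 89.5 tilt 9.78 w 55.6 F [ -4.4 -60.5 -19.1] q [ 0.28  0.1  -0.73  0.35 -0.44 -2.26]
handle now 1.025 r 112.2
0.925 [2.9, -0.4, -12.6]
0.826 [0.4, 0.3, -22.7]
0.726 [-1.2, 0.8, -33.0]
0.627 [-1.8, 1.1, -43.4]
0.527 [-1.3, 1.2, -53.9]
0.428 [0.2, 1.2, -64.2]
0.328 [2.7, 1.0, -74.3]
0.229 [6.1, 0.6, -84.2]
0.129 [10.6, 0.1, -93.6]
0.03 [15.9, -0.7, -102.6]
```

View pics/top10.png

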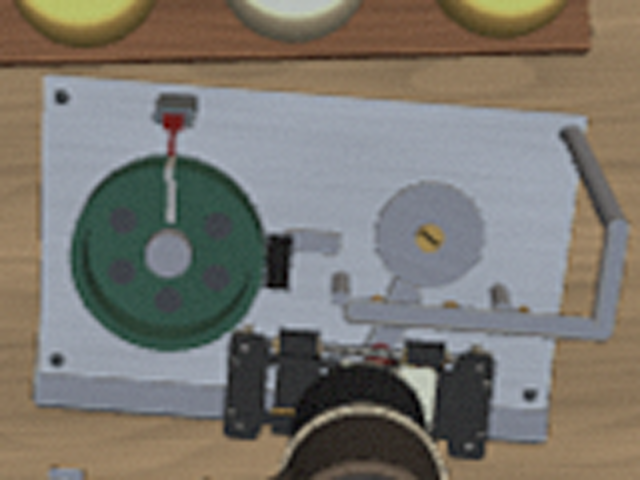

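Force −60 N in y with the fingers pushed open to 55 mm: the handle has blocked, probably because the bolt reached its stop. I relieve it at once.

```bash
python3 -m crank '[[[0,0,-10,0,0,0,20],[0,0,-20,0,0,0,20],[0,0,-26,0,0,0,20],[0,0,-26,0,0,0,20]]]'
python3 - <<'E'
from hp import *
show();wp(0.03,10)
im,d=vision.grab_frame('top'); cv2.imwrite('pics/top11.png',cv2.resize(im[180:230,300:400],None,fx=8,fy=8,interpolation=2))
im,d=vision.grab_frame('scene'); cv2.imwrite('pics/scene11.png',cv2.resize(im[190:310,220:370],None,fx=5,fy=5,interpolation=2))
E
```

```text
time_s: 18.2
tool_pos: [570.5, -100.5, 167.5]
ee_rot: [0.705, 0.085, 0.163, -0.685]
wrist_force: [-15.8, -39.3, -16.5]
width: 0.247
t 18.2 plate [ -68.9 -176.6   80.2] zang 89.5 tilt 9.71 w 21.7 F [-15.8 -39.3 -16.5] q [ 0.23  0.1  -0.72  0.3  -0.44 -2.16]
handle now 0.812 r 105.6
0.734 [-0.6, 0.5, -8.2]
0.656 [-1.2, 0.7, -16.4]
0.578 [-1.2, 0.8, -24.6]
0.499 [-0.5, 0.9, -32.8]
0.421 [0.8, 0.8, -40.9]
0.343 [2.8, 0.6, -48.9]
0.265 [5.3, 0.3, -56.7]
0.186 [8.4, -0.1, -64.3]
0.108 [12.1, -0.6, -71.6]
0.03 [16.4, -1.3, -78.6]
```

View pics/top11.png

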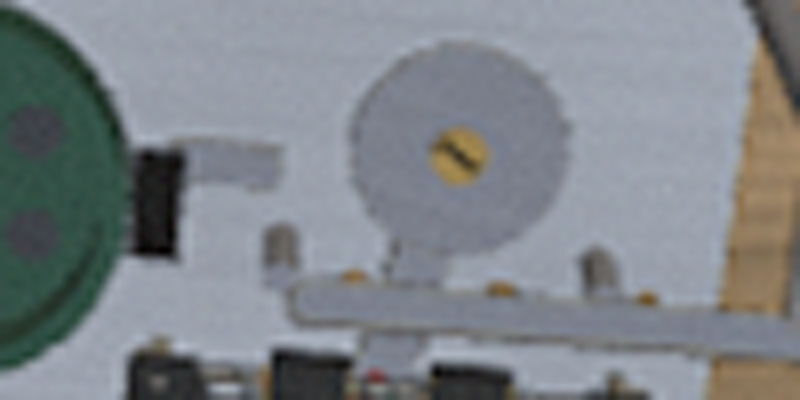

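View pics/scene11.png

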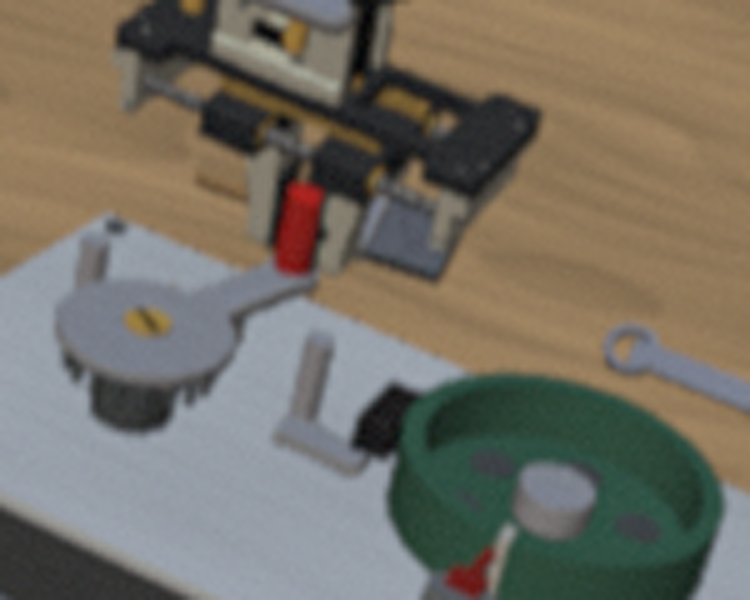

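The shoe now sits right against the rim with almost no gap. The handle blocks at about 0.81, well short of its left stop. To confirm, I swing right once more and back left, watching the force.

```bash
python3 -m crank '[[[-1,0.3,-12,0,0,0,14],[-1.2,0.5,-22,0,0,0,14],[-1,0.5,-32,0,0,0,14],[0.8,0.4,-42,0,0,0,14],[3.3,0.2,-51,0,0,0,14],[6.5,-0.2,-60,0,0,0,14],[11,-0.8,-69,0,0,0,14],[14.5,-1.2,-76,0,0,0,14],[14.5,-1.2,-76,0,0,0,14]]]'
python3 -c "
from hp import *
show();wp(0.7,7)"
```

```text
time_s: 19.2
tool_pos: [577.6, -171.6, 175.4]
ee_rot: [0.702, 0.088, 0.162, -0.687]
wrist_force: [-28.4, -9.7, -6.1]
width: 0.247
t 19.2 plate [ -52.9 -246.7   80.2] zang 89.6 tilt 9.51 w 21.8 F [-28.4  -9.7  -6.1] q [ 0.07  0.13 -0.6   0.13 -0.5  -1.86]
handle now 0.1 r 100.1
0.186 [-8.2, 1.5, 5.6]
0.271 [-11.6, 2.0, 13.9]
0.357 [-14.3, 2.4, 22.5]
0.443 [-16.2, 2.7, 31.3]
0.529 [-17.4, 2.8, 40.2]
0.614 [-17.8, 2.8, 49.2]
0.7 [-17.4, 2.7, 58.2]
```

```bash
python3 -m crank '[[[-8,1.2,5.6,0,0,0,14],[-11.6,1.8,13.9,0,0,0,14],[-14.3,2.2,22.5,0,0,0,14],[-16.2,2.5,31.3,0,0,0,14],[-17.4,2.6,40.2,0,0,0,14],[-17.8,2.6,49.2,0,0,0,14],[-17.8,2.6,49.2,0,0,0,14]]]'
python3 -c "
from hp import *
show();wp(0.9,5)"
```

```text
time_s: 19.9
tool_pos: [570.6, -125.5, 168.8]
ee_rot: [0.704, 0.09, 0.165, -0.685]
wrist_force: [3.1, -60.9, -19.2]
width: 0.353
t 19.9 plate [ -66.1 -201.5   80.1] zang 89.7 tilt 9.16 w 31.1 F [  3.1 -60.9 -19.2] q [ 0.18  0.1  -0.7   0.26 -0.44 -2.07]
handle now 0.573 r 100.7
0.639 [-4.3, 0.7, 6.7]
0.704 [-3.9, 0.5, 13.5]
0.769 [-3.1, 0.3, 20.3]
0.835 [-1.9, 0.0, 27.1]
0.9 [-0.2, -0.3, 33.7]
```

Blocked again, at about 60 N and with the handle near 0.53, so the bolt is at its stop. I relax, open and back out.

```bash
python3 -m crank '[[[0,0,-5,0,0,0,20],[-1,0,-9,0,0,0,20],[-1,0,-10,0,0,0,30],[-1,0,-10,0,0,0,46],[-1,0,-10,0,0,0,46],[-1,0,-10,0,0,0,46]]]'
python3 - <<'E'
from hp import *
show(); p=toP(pose()[0]['tool_pos']); print(plan([-70,p[1],150],90,8))
im,d=vision.grab_frame('scene'); cv2.imwrite('pics/scene12.png',cv2.resize(im[190:310,220:370],None,fx=5,fy=5,interpolation=2))
E
```

```text
time_s: 20.5
tool_pos: [572.5, -131.8, 170.3]
ee_rot: [0.702, 0.094, 0.167, -0.686]
wrist_force: [1.7, -25.1, -16.0]
width: 0.51
t 20.5 plate [ -63.2 -207.6   80.2] zang 89.7 tilt 8.68 w 44.9 F [  1.7 -25.1 -16. ] q [ 0.16  0.1  -0.69  0.24 -0.43 -2.03]
([-17.3, -68.0, -0.5], [0.006, -0.006, -0.012])
```

View pics/scene12.png

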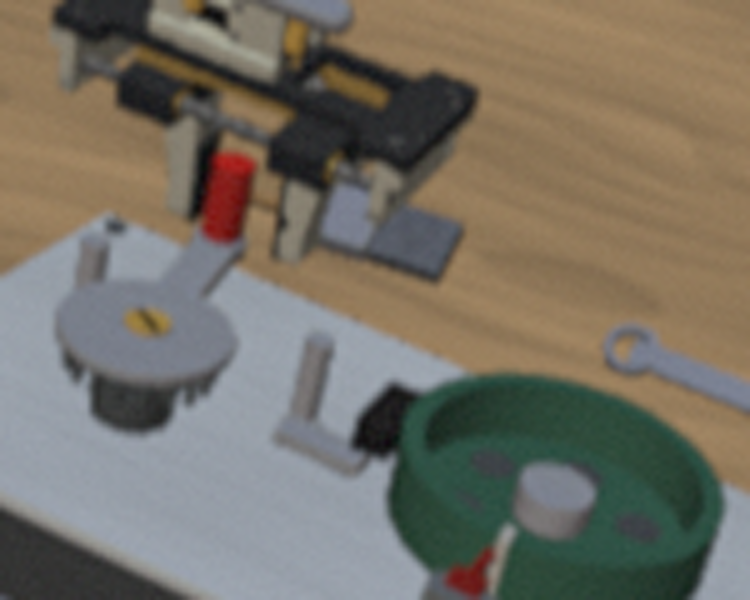

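```bash
python3 -m crank '[[[0,0,-5,0,0,0,46],[0,0,-10,0,0,0,46],[0,0,-10,0,0,0,46]]]'
python3 -c "
from hp import *
show(); p=toP(pose()[0]['tool_pos']); print(plan([-72,p[1],150],90,8))"
```

```text
time_s: 20.85
tool_pos: [573.9, -139.7, 172.3]
ee_rot: [0.701, 0.097, 0.168, -0.687]
wrist_force: [-0.4, -12.1, -9.5]
width: 0.528
t 20.85 plate [ -60.3 -215.3   80.7] zang 89.7 tilt 8.36 w 46.4 F [ -0.4 -12.1  -9.5] q [ 0.14  0.11 -0.67  0.21 -0.43 -1.99]
([-21.7, -66.8, -0.3], [0.002, -0.005, -0.006])
```

```bash
python3 - <<'E'
from h import *
im,d=vision.grab_frame('scene'); cv2.imwrite('pics/scene13.png',cv2.resize(im[190:310,220:370],None,fx=5,fy=5,interpolation=2))
c=cam('scene');q=(cloud('scene',d,c)-C0)@F
hsv=cv2.cvtColor(im,cv2.COLOR_BGR2HSV).astype(int); H,S=hsv[...,0],hsv[...,1]
r=((H<8)|(H>172))&(S>120)&(q[...,1]<-120)&(q[...,1]>-300)&(q[...,0]<0)&(q[...,0]>-130)&(q[...,2]>40)&(q[...,2]<100)
t=r&(q[...,2]>87); print(t.sum(),q[t].mean(0),q[r].min(0),q[r].max(0)); show()
E
```

```text
39 [ -64.68859095 -226.98244881   90.16949156] [ -75.44941272 -238.6775454    52.5663115 ] [ -54.25524992 -214.95879703   93.94200087]
t 20.9 plate [ -60.3 -215.2   80.8] zang 89.7 tilt 8.36 w 46.0 F [ -0.4 -12.4  -8.4] q [ 0.14  0.11 -0.67  0.21 -0.43 -1.99]
```

View pics/scene13.png

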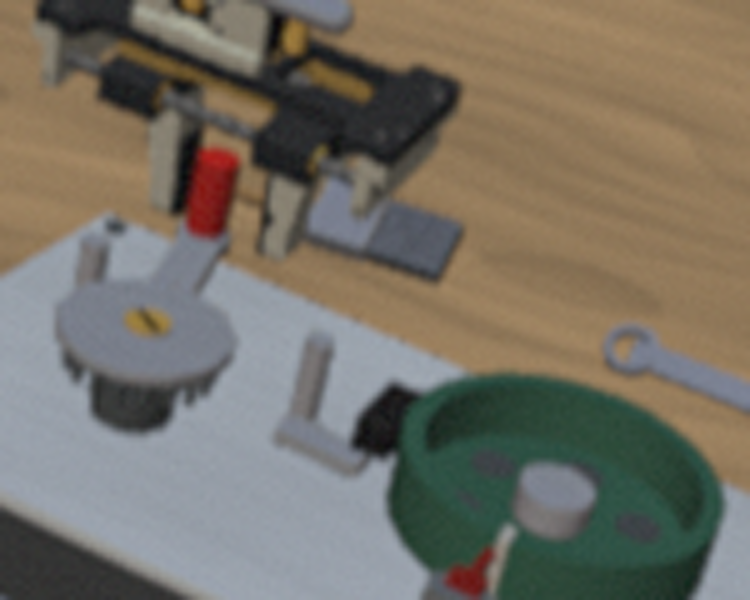

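```bash
python3 -m crank '[[[0,0,-4,0,0,0,50],[0,0,-8,0,0,0,50],[0,0,-8,0,0,0,50]]]'
python3 - <<'E'
from h import *
im,d=vision.grab_frame('scene')
c=cam('scene');q=(cloud('scene',d,c)-C0)@F
hsv=cv2.cvtColor(im,cv2.COLOR_BGR2HSV).astype(int); H,S=hsv[...,0],hsv[...,1]
r=((H<8)|(H>172))&(S>120)&(q[...,1]<-120)&(q[...,1]>-300)&(q[...,0]<0)&(q[...,0]>-130)&(q[...,2]>40)&(q[...,2]<100)
t=r&(q[...,2]>87); print(t.sum(),q[t].mean(0)); show()
p=toP(pose()[0]['tool_pos']); print(plan([-72,p[1],150],90,8))
im,d=vision.grab_frame('top'); cv2.imwrite('pics/top14.png',cv2.resize(im[180:230,300:400],None,fx=8,fy=8,interpolation=2))
E
```

```text
time_s: 21.2
tool_pos: [577.1, -145.7, 175.5]
ee_rot: [0.699, 0.101, 0.17, -0.687]
wrist_force: [-0.1, -0.2, 0.2]
width: 0.565
36 [ -63.70567066 -230.05859433   90.3408392 ]
t 21.25 plate [ -55.5 -220.8   81.7] zang 89.9 tilt 7.9 w 50.0 F [-0.   0.2 -0.8] q [ 0.13  0.11 -0.66  0.2  -0.44 -1.96]
([-25.7, -65.4, -0.0], [-0.001, -0.002, 0.002])
```

View pics/top14.png

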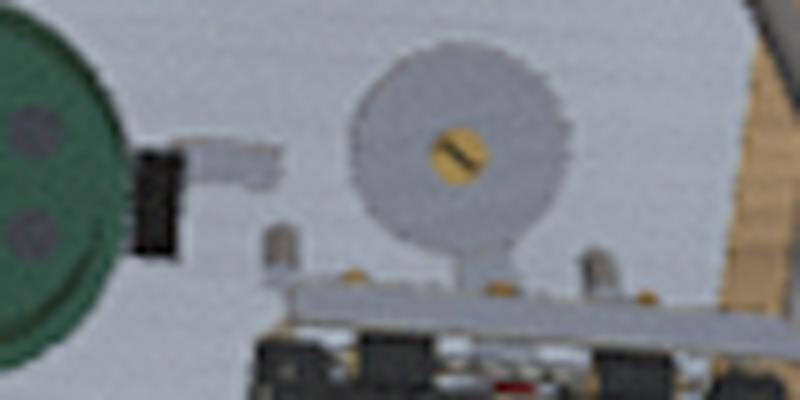

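```bash
python3 -m crank '[[[-2,-15,1,0,0,0,50],[-6,-32,1,0,0,0,50],[-14,-50,1,0,0,0,50],[-26,-68,0,0,0,0,50],[-60,-85,0,0,0,0,50],[-90,-95,0,0,0,0,50],[-120,-100,30,0,0,0,50],[-120,-100,60,0,0,0,50],[-120,-100,60,0,0,0,50]]]'
python3 - <<'E'
from h import *
show()
im,d=vision.grab_frame('top'); cv2.imwrite('pics/top15.png',cv2.resize(im[140:290,170:470],None,fx=2.6,fy=2.6,interpolation=2)); cv2.imwrite('pics/top15f.png',im)
im0=cv2.imread('pics/top1.png')
df=cv2.absdiff(im,im0).max(2); df[150:250,250:420]=0
k,l,st,ct=cv2.connectedComponentsWithStats((df>50).astype(np.uint8))
print([s.tolist() for s in st[1:] if s[4]>12])
# bolt line and shoe
for nm,I in [('0',im0),('1',im)]:
    cap=I[188:212,340:374]; hsv=cv2.cvtColor(I,cv2.COLOR_BGR2HSV).astype(int)
    g=cv2.cvtColor(I,cv2.COLOR_BGR2GRAY).astype(float)
    c=cam('top'); uv0=proj(toW([35,-200,56]),c)[0]; yy,xx=np.mgrid[0:480,0:640]
    bm=(abs(hsv[...,0]-22)<9)&(hsv[...,1]>90)&(np.hypot(xx-357,yy-199)<6)
    cx,cy=xx[bm].mean(),yy[bm].mean()
    w=np.clip(110-g,0,None)*(np.hypot(xx-cx,yy-cy)<3.2); v,u=np.where(w>0)
    P=(ray_plane(np.c_[u,v],c,toW([0,0,56]),n)-C0)@F; W=w[v,u]; m=np.average(P[:,:2],axis=0,weights=W); C=np.cov((P[:,:2]-m).T,aweights=W); e=np.linalg.eigh(C)
    a=np.degrees(np.arctan2(e[1][1,1],e[1][0,1])); print(nm,(cx,cy),'line plate angle',a%180,e[0])
    row=g[200:208,300:345].mean(0); print(row[10:35].round(0).tolist())
E
```

```text
time_s: 22.2
tool_pos: [434.3, -68.9, 223.7]
ee_rot: [0.699, 0.103, 0.169, -0.688]
wrist_force: [-0.0, -0.0, 0.8]
width: 0.571
t 22.2 plate [-160.9 -158.4  198.2] zang 90.0 tilt 7.82 w 50.3 F [-0.  -0.   0.8] q [ 0.44 -0.27 -0.92  0.34 -0.62 -2.36]
[[304, 270, 72, 48, 1821], [345, 282, 6, 3, 15], [283, 309, 85, 79, 3067], [241, 357, 57, 123, 3605], [29, 370, 79, 61, 2590], [23, 389, 5, 17, 43], [292, 388, 6, 5, 15], [0, 391, 30, 66, 1066], [299, 391, 14, 5, 50], [339, 394, 10, 16, 32], [308, 398, 19, 4, 37], [309, 408, 14, 2, 22], [344, 413, 16, 31, 182], [335, 448, 13, 32, 232], [322, 461, 10, 4, 14], [297, 470, 18, 10, 69], [3, 473, 10, 7, 33], [293, 475, 10, 5, 21]]
0 (np.float64(356.8181818181818), np.float64(199.1818181818182)) line plate angle 149.04056639790483 [ 3.34510926 26.97088817]
[67.0, 67.0, 68.0, 66.0, 63.0, 68.0, 130.0, 139.0, 57.0, 21.0, 26.0, 28.0, 26.0, 25.0, 100.0, 143.0, 140.0, 138.0, 138.0, 138.0, 136.0, 136.0, 136.0, 136.0, 134.0]
1 (np.float64(356.8181818181818), np.float64(199.1818181818182)) line plate angle 56.19262342411596 [ 2.04470413 30.82633508]
[68.0, 69.0, 70.0, 71.0, 70.0, 73.0, 63.0, 29.0, 29.0, 30.0, 29.0, 20.0, 68.0, 127.0, 148.0, 144.0, 143.0, 144.0, 143.0, 145.0, 143.0, 140.0, 141.0, 141.0, 144.0]
```

View pics/top15.png

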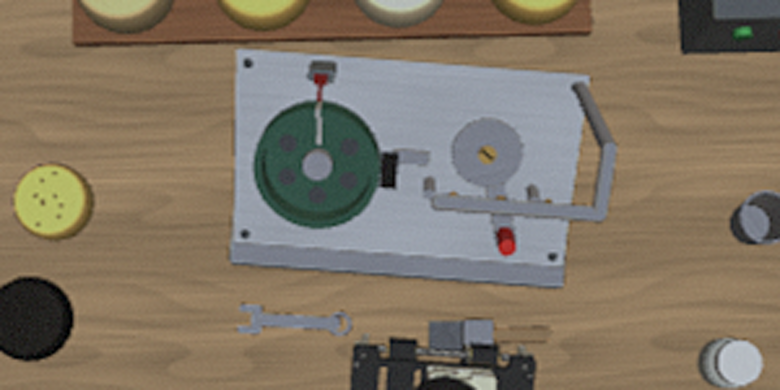

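Bolt line turned 93° (1.62 rad), which agrees with tight at 2.2, and the bystanders are where they were. Next, one last wrist-camera check of the mark.

```bash
python3 -m crank '[[[0,-20,20,0,0,0,50],[0,-40,50,0,0,0,50],[0,-50,90,0,-0.14,0,50],[0,-50,130,0,-0.28,0,50],[10,-50,150,0,-0.42,0,50],[20,-50,170,0,-0.56,0,50],[40,-50,175,0,-0.7,0,50],[60,-50,175,0,-0.84,0,50],[80,-50,175,0,-0.98,0,50],[80,-50,175,0,-1.12,0,50]]]'
python3 -c "
from h import *
show();print(plan([-70,20,250],190,4))"
```

```text
time_s: 23.25
tool_pos: [509.2, 97.4, 299.8]
ee_rot: [0.682, 0.451, -0.23, -0.528]
wrist_force: [0.1, -0.8, -0.4]
width: 0.573
t 23.25 plate [-72.3  14.4 235. ] zang 154.1 tilt 7.99 w 50.4 F [ 0.1 -0.8 -0.4] q [ 0.75 -0.15 -0.67  0.39 -0.83 -1.53]
([5.1, -15.2, 2.2], [-0.07, -0.623, -0.009])
```

```bash
python3 -m crank '[[[2,-8,1,-0.02,-0.15,0,50],[4,-15,2,-0.03,-0.3,0,50],[5,-15,2,-0.05,-0.45,-0.005,50],[5,-15,2,-0.06,-0.6,-0.009,50],[5,-15,2,-0.06,-0.6,-0.009,50],[5,-15,2,-0.06,-0.6,-0.009,50]]]'
python3 - <<'E'
from meas import *; from m2 import m2
show(); c=cam('wrist'); im,d=vision.grab_frame('wrist'); cv2.imwrite('pics/w16.png',im)
x=pulley(im,c); m2(im,c)
E
```

```text
time_s: 23.85
tool_pos: [502.3, 102.7, 313.1]
ee_rot: [0.599, 0.594, -0.403, -0.355]
wrist_force: [0.7, -0.4, 0.0]
width: 0.573
t 23.85 plate [-72.1  19.  250.2] zang -171.8 tilt 4.62 w 50.4 F [ 0.7 -0.4  0. ] q [ 0.8  -0.19 -0.72  0.48 -0.82 -1.05]
circle [-0.9 -0.6 73.9] n 68 rms 0.46
white [ 163  165   88   38 1454] web polar mean 11.2 0.219
white [142 173  11   7  69] web polar mean 79.8 0.079
red [ 90 159  39  20 450] nearest (np.int64(128), np.int64(172)) [84.  -0.1 50. ] mean [103.2   0.   50. ]
web 299 ctr [43.7   0.52] dir 0.014 v at u=0 -0.07 v at70 0.88
rim 52 ctr [70.14  0.82] dir 1.54 v at u=0 -2239.8 v at70 -3.56
pointer 120 ctr [91.4  -0.49] dir 0.003 v at u=0 -0.75 v at70 -0.55
```

View pics/w16.png

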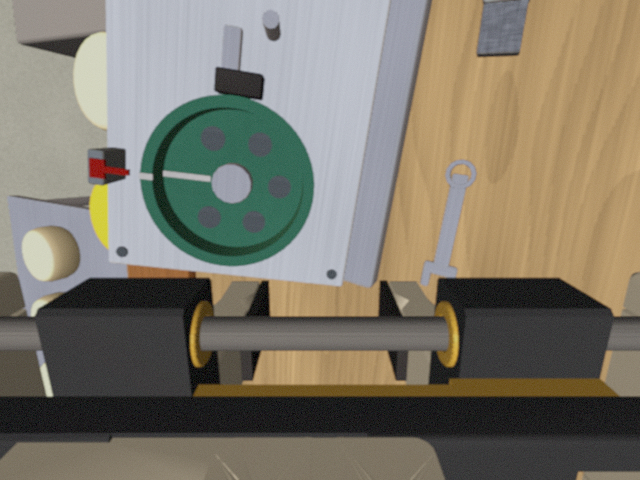

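```bash
python3 -c "
from bench import order,env
print(env.sense()['wrist_force'].round(1)); print(order.sign_off())"
```

```text
[-0.1  0.4 -0.3]
the job is handed in; nothing more can be done
None
```

I turned the green pulley by its rim until its mark faced the pointer, then worked the ratchet handle until the locking bolt was tight, and let go of everything. The job was handed in at about 24 s.

- **Mark:** it faces the pointer to about 0.02 rad (roughly 1.4 mm at the rim, anticlockwise). Two checks before tightening gave 0.01 and 0.014, so the readings differ slightly. I left it, because turning the pulley again after locking would break the order you asked for.
- **Bolt:** its line turned about 1.62 rad. The second left stroke and a third check stroke both blocked at about 60 N, well short of the left stop. The shoe closed to almost no gap at the rim, so I take the bolt to be at its stop (2.2). I could not read its angle directly.
- **Forces:** the second and third left strokes against the stop each reached about 60 N in y at the wrist (65 N or less in total). That is under the 120 N limit. It was pushed through the finger pads, not the gripper's body as far as the pictures show, and the second stroke forced the fingers open to about 55 mm before I eased off.
- **Release and surroundings:** the gripper is clear with no force at the wrist. The before-and-after top pictures show no movement of the cheeses, jar, cup or spanner. The brush was partly hidden by the arm in the last top picture, and nothing went near it.

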